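Close a bearing housing: hang up the bridge gauge, seat the end cover

TASK

The bearing housing on the bench has been measured and can be closed. Take the bridge gauge off its rim and hang it by its slot over both prongs of the free double hook on the blue tool panel, graduated face outward (away from the panel), and set the loose end cover on the housing, fully down and level, its two ears lined up with the housing's ears. Set both parts down without dropping them, and leave everything else standing where it is.

Things in the scene. Friction and masses are not known exactly. Their poses are not given: they have to be found in the camera images.
- housing: Grey cast bearing housing bolted to the bench (fixed): square foot 134 mm wide, 20 mm high; origin on its axis at bench height, z up. Flat rim 72 mm above the origin: 104 mm outside, bore 80 mm, a bearing lies 20 mm down in it. Two ears flush with the rim stick out along its +x and -x to 77 mm from the axis, 32 mm wide, each with a 9 mm bolt hole 64 mm out.
- cover: Loose aluminium end cover, about 0.35 kg, right way up on a rubber mat 3 mm thick. Origin centre of underside, z up. From below: round register 74 mm across, 0 to 5 mm high; flat plate 104 mm across, 5 to 13 mm; round boss to hold it by, 44 mm across, 13 to 39 mm; ribs to 17 mm. Two like ears along +x and -x, to 77 mm from the axis, holes 64 mm out: it fits either way round.
- cover_seat (a point): Centre of the housing's rim plane, 72 mm up. The cover's register enters the 80 mm bore with 3 mm play all round and its plate lies on the rim: the cover's origin is then 5 mm below this point. Axes as the housing.
- gauge: Loose steel bridge gauge, about 0.4 kg, upright across the housing's rim. T-section 136 mm long (y); origin centre of underside, z up. Sole 24 mm wide, 6 high; web 6 mm thick (x -3 to +3), 72 high. Slot through the web: y -33 to +33, 20 to 46 mm high; above it the solid top bar to hold it by. The face to its -x has white scales with black graduations, the other is bare steel.
- gauge_slot (a point): Middle of the upper edge of the gauge's slot (underside of the top bar), 46 mm above the gauge's origin; axes as the gauge.
- panel: Blue perforated tool panel with aluminium frame standing on the bench (fixed), 380 mm wide (its y), 200 mm high; its front face is the plane x = 0 of its frame and looks to its -x; origin at bench height, z up. Along its top row hang, in an order that changes, the free hook, a spanner and a small puller, 110 mm apart.
- hook: The free double hook, fixed: two steel prongs 7 mm thick, 40 mm apart (y -20 and +20 mm), level, standing out from the panel along -x to 78 mm; upper side 185 mm above the bench; the outer ends (75 to 82 mm out) turn up 9 mm above that. Origin on the panel's front face at bench height, axes as the panel. Above 205 mm the whole panel is clear.
- hook_rest (a point): Middle between the two prongs, 40 mm out from the panel, at the height of their upper side (185 mm), where the top bar of the gauge rests; axes as the hook (-x points out from the panel).
- hook_out (a point): A point 150 mm straight out from the panel in front of the hook, 185 mm high.
- hung_spanner: Spanner on its own single hook on the panel, fixed: within 20 mm either side (y) of its origin, sticking out at most 40 mm from the panel, up to 195 mm high. Origin on the panel's front at bench height.
- hung_puller: Small two-jaw puller on its own hook on the panel, fixed: within 23 mm either side (y) of its origin, sticking out at most 45 mm, up to 204 mm high. Origin on the panel's front at bench height.
- spray_can: Upright steel can, 52 mm across, 155 mm high, loose on the rubber mat close to the cover; origin centre of its underside.
- oil_bottle: Upright white bottle, 48 mm across, 135 mm high, loose on the rubber mat close to the cover; origin centre of its underside.
- bearing: Loose bearing lying flat, 52 mm across, 15 mm high, on the mat; origin centre of its underside.
- socket: Dark impact socket standing upright, 34 mm across, 50 mm high, on the mat; origin centre of its underside.
- puller: Three-jaw puller standing on its jaws beyond the housing, 90 mm across, 170 mm high, loose; origin centre of its underside.
- grease_tin: Round steel tin, 72 mm across, 70 mm high, loose; origin centre of its underside.
- hammer: Hammer lying on the bench, 240 mm long, below 40 mm high, loose.
- spanner: Spanner lying on the bench between housing and panel, 180 mm long, below 20 mm high, loose.
There are look-alikes about, which are no part of the job. Leave any green or yellow look-alike of the cover alone.

How it is judged:
At the end, for the whole second after the job is handed in: Gauge still on both prongs (4 mm height, 18 mm sideways), upright within 6 deg, graduated face away from the panel within 14 deg. Cover still on the rim: height within 2 mm, level within 1.1 deg, centred within 5 mm, ears in line with the housing's within 4.5 deg (x of gauge_slot in the frame of hook_rest between -0.034 and 0.03 m and y of gauge_slot in the frame of hook_rest between -0.018 and 0.018 m and z of gauge_slot in the frame of hook_rest between -0.004 and 0.004 m and angle between gauge's own z axis and vertical below 0.1 rad and angle between the x axis of gauge and the x axis of hook, either way round below 0.25 rad and x of hook_out in the frame of gauge below -0.03 m and linear speed of gauge below 0.03 m/s and z of cover in the frame of housing between 0.0645 and 0.069 m and horizontal distance between cover and housing below 0.005 m and angle between cover's own z axis and vertical below 0.02 rad and angle between the x axis of cover and the x axis of housing, either way round below 0.08 rad and linear speed of cover below 0.02 m/s); the robot touches nothing.
It fails at once if a bystander is knocked or shoved by more than 25 mm (distance of any of spray_can, oil_bottle, bearing, socket, puller, grease_tin, hammer, spanner from where it was at the start of the episode above 0.025 m).
It fails at once if the cover is dropped (moves faster than 0.45 m/s with no finger on it) (contact force between the fingers and cover below 0.2 N and linear speed of cover above 0.45 m/s).
It fails at once if the gauge is dropped (moves faster than 0.45 m/s with no finger on it) (contact force between the fingers and gauge below 0.2 N and linear speed of gauge above 0.45 m/s).
It also fails if it takes over 66 s, if anything falls off the work surface, if the arm or the gripper's body presses on something with over 40 N, if the wrist force passes 120 N, or if a joint passes its speed limit or range.

ROBOT

A 6-joint arm with a two-finger parallel gripper is mounted at the origin on the work surface. World frame = base frame: x ahead of the robot, y to its left, z up, the work surface at z = 0. Lengths are in m, angles in rad, forces in N, time in s.
With the tool pointing down it reaches from about 0.25 to 0.725 m from the base axis. Payload 4 kg.
Tool frame: the origin (TCP) lies midway between the tips of the shut fingers; the grasp point (between the pads) lies 19 mm behind it; z points along the fingers, y is the direction in which the jaws open and shut (so a half turn about z gives the same grasp; the last joint's range is limited). The gripper opens to 85 mm and grips with 20 to 120 N. Pads are 22 mm wide; open, the fingers measure 114 mm over their backs; the gripper's body (76 mm by 85 mm) begins 54 mm behind the grasp point. The pads swing forward as they close: fully open they stand 13 mm farther back than shut.
Start: joints at [-1.113, 0.241, 0.005, 1.335, 0, 1.571], TCP at [0.221, -0.449, 0.231] pointing down, gripper open.
Joint ranges: [-2.72, 2.72], [-1.05, 1.87], [-1.09, 1.28], [-1.99, 2.15], [-1.42, 1.44], [-3.14, 3.14]. Speed limits (rad/s): [2.79, 2.79, 3.14, 3.14, 3.14, 3.14].

INTERFACE

Orientations are given as a unit quaternion [x, y, z, w].
In Python, from workcell import bot, eyes, job gives the robot as it stands.
- The arm moves only by the shell command python3 -m crank 'ROWS'. ROWS is a JSON object of lists of equal length, an entry for each row: "dr": the turn, a rotation vector about the tool's x, y, z in rad, a list of three; "travel": the shift along the tool's x, y, z in m, a list of three; "hand": the finger opening in m, from 0 to 0.0854. In form: {"dr": [[wx, wy, wz], ...], "travel": [[x, y, z], ...], "hand": [hand, ...]}. A call has 1 to 10 rows; each row is the pose to reach, as a shift and turn from the pose commanded when the call began, along the tool's axes at that moment; what a row does not reach only later rows make up. A row lasts 1/8 s, in which the tool goes at most 62.5 mm and 10.7 degrees, less where a joint would pass 70% of its speed; a pose out of reach is approached as far as the arm can. A call with a gripper value outside its range is refused whole. The fingers move at their own pace and stop on an object; the grip force is fixed at half the most. Time passes only in rows, so rows that repeat a pose let the fingers close. It gives the time, the measured TCP pose, the force and the opening at its end, in the units of the state.
- bot.get_obs(): the state, without advancing time (a new reading comes with each control period).
- eyes.camera(name): name is "side" or "top" or "wrist"; returns a dict with "color" (420x560x3 uint8, red, green, blue), "K" (3x3 intrinsics, pixels), "R" (3x3) and "t" (3): a world point X has camera coordinates R X + t; the wrist camera has in their place "T_tool_cam" (4x4, takes a point from camera to tool coordinates, whose origin is the TCP and whose axes are the flange's). Camera axes: x right, y down, z forward; pixel columns grow to the right and rows downward; lengths in m; the calibration is good to about 2 mm. A picture is of the moment at which its call begins: read the wrist's pose just before it. There is no depth.
- job.job_done(): hands the job in, once; it reports no verdict.
The state is a dict: "clock": time; "joint_pos": joint angles; "joint_vel": joint speeds; "tau": joint torques, N m; "eef_pos": TCP position; "tool_rot": TCP orientation; "ft_force": force on the tool from outside, world axes, zero at the start; "ft_torque": the same for the moment, N m; "grip_width": finger opening in m.
Only numpy, scipy, OpenCV 4.12 (cv2) and the standard library are available. Lean on these libraries where they do the work, as an engineer would, in place of code of your own. Each camera call takes 0.05 s, during which the arm holds its last target.

## Working session

There is one attempt and no reset: what is moved stays moved. The work goes in short steps, Python scripts to look and compute and a shell command to move; the robot and the scene stay as the last step left them, time stands still between calls to the robot, and variables do not carry over. Pictures are saved under pics/ and viewed, and the job is handed in when it is done.

```bash
ls; mkdir -p pics
python3 - <<'E'
from workcell import bot, eyes, job
import cv2,pickle
o=bot.get_obs();print(o)
d={}
for n in ["side","top","wrist"]:
    c=eyes.camera(n);d[n]=c
    cv2.imwrite(f"pics/{n}0.png",c["color"][:,:,::-1])
    print(n,{k:v for k,v in c.items() if k!="color"})
d["obs"]=o
pickle.dump(d,open("c0.pkl","wb"))
E
```

```text
pics
{'clock': 0.0, 'joint_pos': array([-1.11300395e+00,  2.41438198e-01,  3.75527328e-03,  1.33520261e+00,
        3.97092673e-05,  1.57078648e+00]), 'joint_vel': array([ 0.0016802 , -0.00095421, -0.00042885, -0.0004411 , -0.00082341,
        0.00145568]), 'tau': array([ 2.23115417e-04, -3.72320223e+01,  2.52406794e+01,  1.69873849e-02,
        1.01995374e-04, -1.23752464e-06]), 'eef_pos': array([ 0.22072186, -0.44795499,  0.23041221]), 'tool_rot': array([ 9.73915803e-01,  2.26907289e-01, -2.17681802e-04, -1.02186501e-03]), 'ft_force': array([-0.183243  , -0.25414221,  0.19568028]), 'ft_torque': array([-0.01301118,  0.02644531,  0.01186656]), 'grip_width': 0.08516105038816589}
side {'K': array([[441.97456408,   0.        , 277.16331402],
       [  0.        , 441.97456408, 208.24725886],
       [  0.        ,   0.        ,   1.        ]]), 'R': array([[-0.97199007, -0.23467252, -0.01281076],
       [-0.15468942,  0.6798414 , -0.71685902],
       [ 0.1769364 , -0.69479815, -0.69710045]]), 't': array([0.48320256, 0.15509088, 1.18545215])}
top {'K': array([[468.93274677,   0.        , 277.63963006],
       [  0.        , 468.93274677, 209.1250864 ],
       [  0.        ,   0.        ,   1.        ]]), 'R': array([[ 0.01300607, -0.99984565,  0.01181143],
       [-0.985056  , -0.01484076, -0.17159378],
       [ 0.17174259, -0.00940316, -0.98509698]]), 't': array([0.02086814, 0.52085944, 1.3187123 ])}
wrist {'K': array([[345.56644372,   0.        , 288.50472887],
       [  0.        , 345.56644372, 215.25813191],
       [  0.        ,   0.        ,   1.        ]]), 'T_tool_cam': array([[ 1.67867773e-03, -9.51439534e-01, -3.07831115e-01,
         7.89043474e-02],
       [ 9.99998404e-01,  1.40875439e-03,  1.09907806e-03,
        -3.35221267e-04],
       [-6.12047876e-04, -3.07832469e-01,  9.51440380e-01,
        -1.42881355e-01],
       [ 0.00000000e+00,  0.00000000e+00,  0.00000000e+00,
         1.00000000e+00]])}
```

View pics/top0.png

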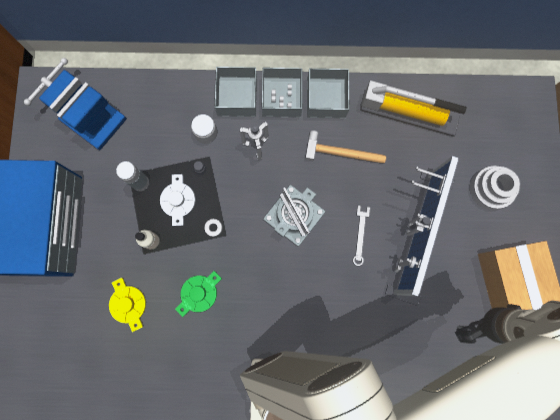

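View pics/side0.png

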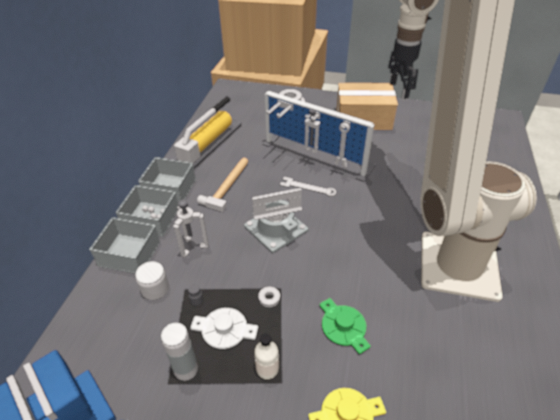

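View pics/wrist0.png

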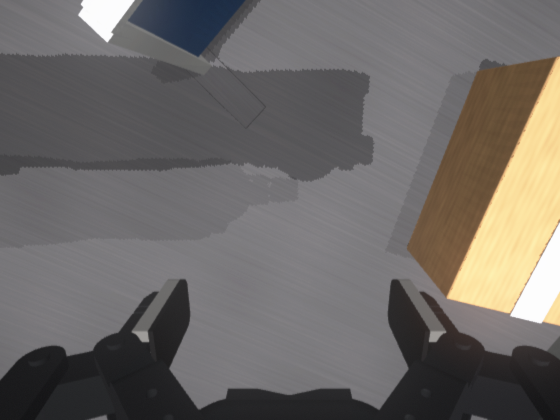

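The top view shows the housing with the gauge at about (294,213), the white cover on the mat at (178,199), the panel from (457,158) to (410,293), and the free hook at its far end, about (430,178). I'll zoom in to measure.

```bash
cat > h.py <<'E'
import numpy as np,cv2,pickle
def ray(c,u,v):
    d=np.linalg.inv(c["K"])@np.array([u,v,1.]); return -c["R"].T@c["t"], c["R"].T@d
def atz(c,u,v,z):
    o,d=ray(c,u,v); return o+d*(z-o[2])/d[2]
def proj(c,X):
    p=c["K"]@(c["R"]@np.asarray(X,float)+c["t"]); return p[:2]/p[2]
def wristcam(c,pos,q):
    from scipy.spatial.transform import Rotation as Ro
    T=np.eye(4);T[:3,:3]=Ro.from_quat(q).as_matrix();T[:3,3]=pos
    M=np.linalg.inv(T@c["T_tool_cam"]); return dict(K=c["K"],R=M[:3,:3],t=M[:3,3],color=c["color"])
def crop(c,u0,v0,u1,v1,f,name):
    im=c["color"][v0:v1,u0:u1,::-1]; cv2.imwrite(name,cv2.resize(im,None,fx=f,fy=f,interpolation=cv2.INTER_CUBIC))
E
python3 - <<'E'
from h import *
d=pickle.load(open("c0.pkl","rb"))
crop(d["top"],250,170,340,260,6,"pics/t_h.png")
crop(d["top"],380,140,480,310,4,"pics/t_p.png")
crop(d["top"],110,150,240,260,6,"pics/t_c.png")
crop(d["side"],230,80,380,250,5,"pics/s_p.png")
crop(d["side"],160,280,300,390,6,"pics/s_c.png")
E
```

```text
(no output)
```

View pics/t_h.png

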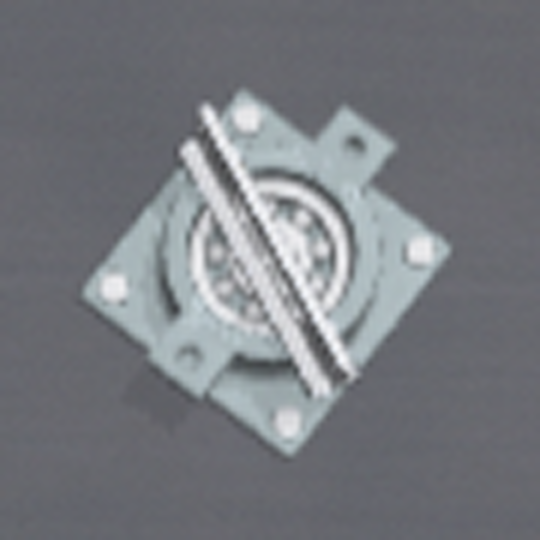

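View pics/t_p.png

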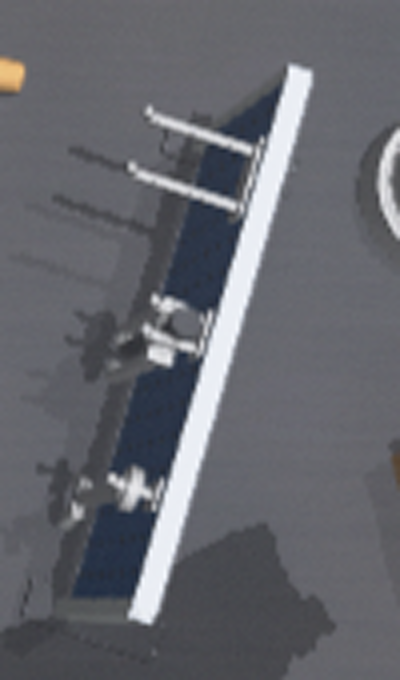

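View pics/t_c.png

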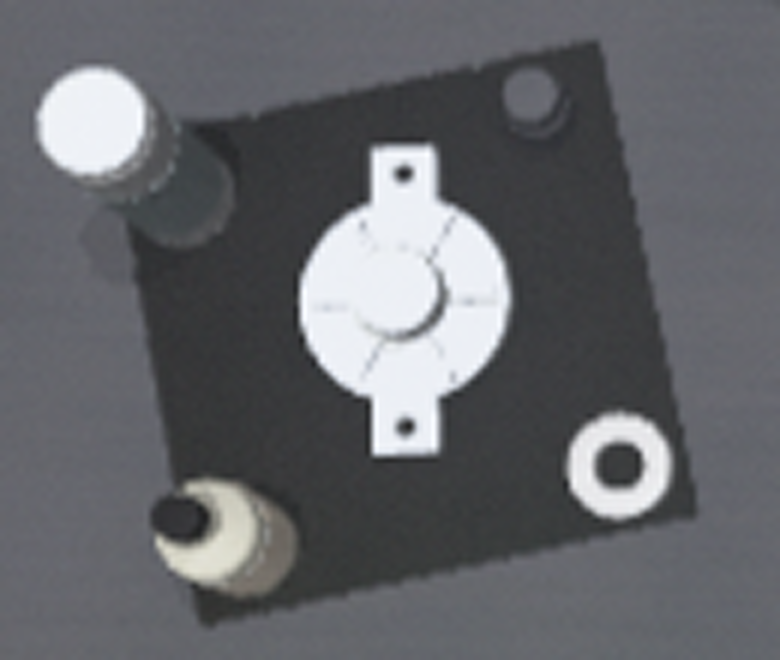

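View pics/s_p.png

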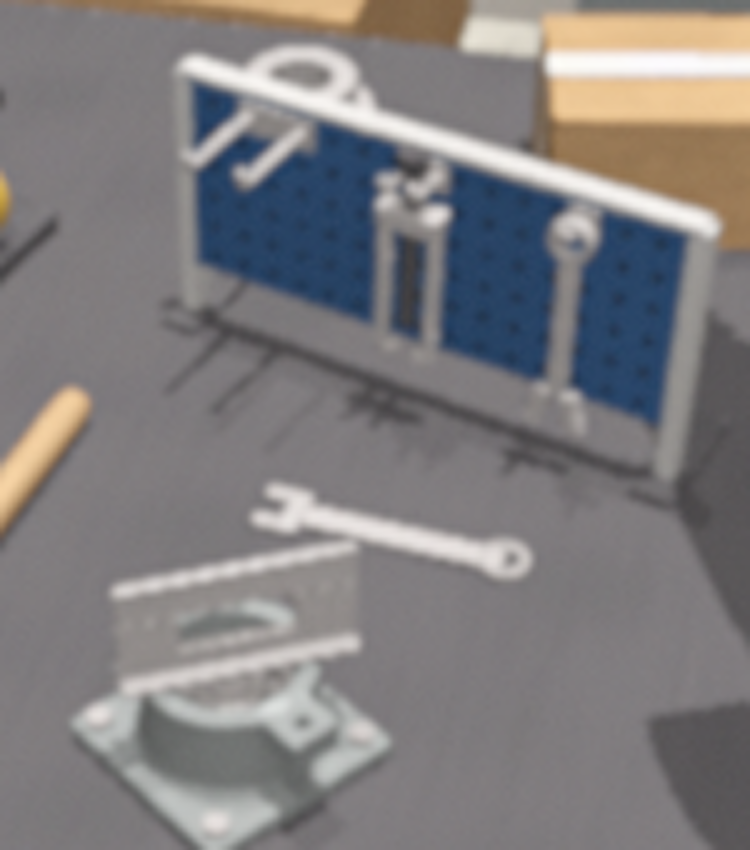

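View pics/s_c.png

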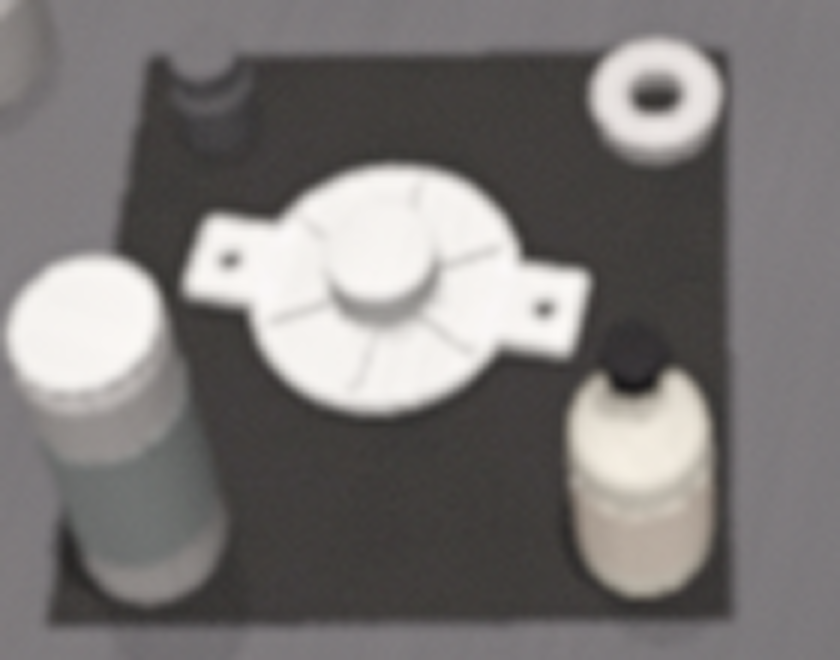

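Run:
```python
from h import *
np.set_printoptions(precision=4,suppress=True)
d=pickle.load(open("c0.pkl","rb"));t=d["top"];s=d["side"]
def T(cx,cy,f,u0,v0,z,c=t): return atz(c,u0+(cx+.5)/f-.5,v0+(cy+.5)/f-.5,z)
def ang(a,b): return np.degrees(np.arctan2(*(b-a)[1::-1]))
a=T(355,145,6,250,170,.072);b=T(190,357,6,250,170,.072)
print("ears",a,b,(a+b)/2,ang(b,a),np.linalg.norm(a-b))
bolts=[T(x,y,6,250,170,.02) for x,y in [(247,117),(423,250),(288,423),(113,287)]]
print("foot centre",np.mean(bolts,0))
cor=[T(x,y,6,250,170,.02) for x,y in [(243,90),(450,245),(290,457),(83,293)]]
print("corners",np.mean(cor,0))
# gauge top bar ends z=.144
g1=T(188,147,6,250,170,.144);g2=T(322,393,6,250,170,.144)
print("gauge top",g1,g2,(g1+g2)/2,ang(g2,g1),np.linalg.norm(g1-g2))
g1=T(206,106,6,250,170,.078);g2=T(352,375,6,250,170,.078)
print("gauge sole R edge",g1,g2,(g1+g2)/2,ang(g2,g1),np.linalg.norm(g1-g2))
# cover
a=T(403,174,6,110,150,.016);b=T(405,427,6,110,150,.016)
print("cover",a,b,(a+b)/2,ang(b,a),np.linalg.norm(a-b))
print("boss",T(398,290,6,110,150,.042))
a=T(230,260,6,160,280,.016,s);b=T(544,309,6,160,280,.016,s)
print("cover side",a,b,(a+b)/2,ang(b,a),np.linalg.norm(a-b))
# hook prongs: tip tops, base
for n,p in dict(tip1=(150,112),tip2=(132,167)).items(): print(n,T(*p,4,380,140,.194))
for n,p in dict(b1=(257,150),b2=(240,208)).items(): print(n,T(*p,4,380,140,.185))
a=T(289,68,4,380,140,.2);b=T(131,618,4,380,140,.2)
print("panel front top",a,b,ang(b,a),np.linalg.norm(a-b))
for n,p in dict(can=(93,122,.155),bottle=(180,520,.135),sock=(530,95,.053),bear=(620,463,.018)).items():
  print(n,T(p[0],p[1],6,110,150,p[2]))
```

```text
ears [ 0.5619 -0.0602  0.072 ] [0.4586 0.0175 0.072 ] [ 0.5103 -0.0214  0.072 ] -36.95745763346086 0.1292011751408523
foot centre [ 0.51   -0.0213  0.02  ]
corners [ 0.5091 -0.0207  0.02  ]
gauge top [0.5447 0.0208 0.144 ] [ 0.4339 -0.0402  0.144 ] [ 0.4893 -0.0097  0.144 ] 28.812475144003372 0.12644113085359332
gauge sole R edge [0.5785 0.0114 0.078 ] [ 0.4505 -0.0585  0.078 ] [ 0.5145 -0.0236  0.078 ] 28.620285863381262 0.1458773344583782
cover [0.6139 0.3314 0.016 ] [0.4863 0.3241 0.016 ] [0.5501 0.3278 0.016 ] 3.293972215627455 0.1278299240172303
boss [0.5498 0.3255 0.042 ]
cover side [0.6116 0.3299 0.016 ] [0.484  0.3224 0.016 ] [0.5478 0.3261 0.016 ] 3.364826545794608 0.12781160538465786
tip1 [ 0.6111 -0.3365  0.194 ]
tip2 [ 0.5737 -0.3233  0.194 ]
b1 [ 0.5887 -0.4094  0.185 ]
b2 [ 0.5493 -0.3963  0.185 ]
panel front top [ 0.6408 -0.4277  0.2   ] [ 0.2827 -0.3102  0.2   ] -18.15748997714767 0.3768641053180879
can [0.6025 0.4423 0.155 ]
bottle [0.4256 0.3976 0.135 ]
sock [0.6457 0.2637 0.053 ]
bear [0.4697 0.2176 0.018 ]
```

Run:
```python
from h import *
np.set_printoptions(precision=4,suppress=True)
d=pickle.load(open("c0.pkl","rb"));t=d["top"];s=d["side"]
def T(cx,cy,f,u0,v0,z,c=t): return atz(c,u0+(cx+.5)/f-.5,v0+(cy+.5)/f-.5,z)
def ang(a,b): return np.degrees(np.arctan2(*(b-a)[1::-1]))
for n,(p,q,c,f,u0,v0,z) in dict(top=((206,106),(349,374),t,6,250,170,.144),soleL=((188,147),(322,393),t,6,250,170,.078),sidetop=((112,590),(357,546),s,5,230,80,.144)).items():
    a=T(*p,f,u0,v0,z,c);b=T(*q,f,u0,v0,z,c); print(n,a,b,(a+b)/2,ang(b,a),ang(a,b),np.linalg.norm(a-b))
a=T(110,592,5,230,80,.144,s)
crop(s,245,180,310,250,10,"pics/s_g.png")
crop(t,265,175,325,245,9,"pics/t_g.png")
```

```text
top [0.5638 0.0129 0.144 ] [ 0.4426 -0.0522  0.144 ] [ 0.5032 -0.0197  0.144 ] 28.216469465771333 -151.78353053422867 0.13751465855963163
soleL [0.5584 0.0197 0.078 ] [ 0.4418 -0.0445  0.078 ] [ 0.5001 -0.0124  0.078 ] 28.812475144003383 -151.18752485599663 0.13314840188854365
sidetop [0.5618 0.0098 0.144 ] [ 0.4415 -0.0535  0.144 ] [ 0.5017 -0.0218  0.144 ] 27.765719255965294 -152.23428074403472 0.13594744531748096
```

View pics/s_g.png

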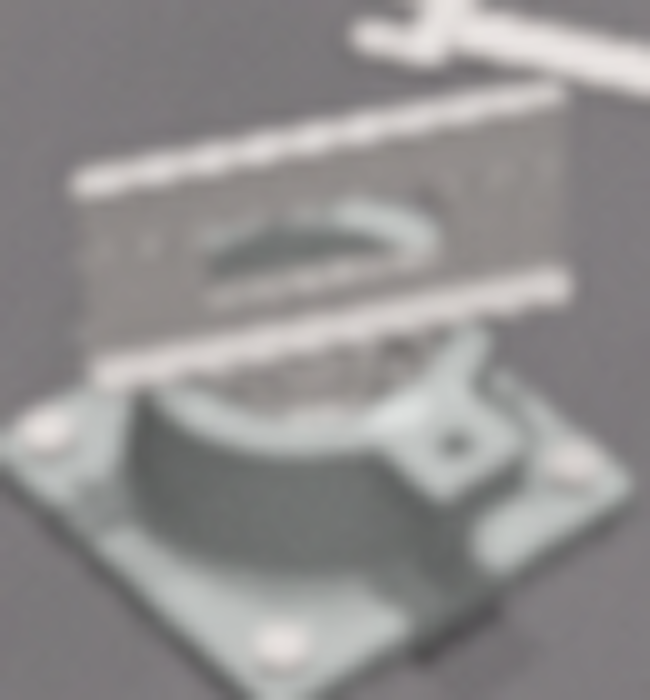

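View pics/t_g.png

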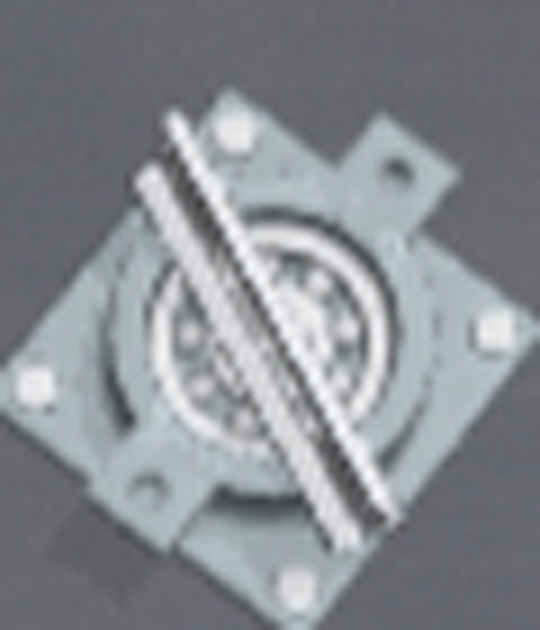

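The gauge top is centred at about (0.5025, -0.0207), running at 28°. I can't tell from these views which face has the scales. I'll move above the gauge, slightly to its +y side, and check with the wrist camera.

```bash
cat > plan.py <<'E'
import sys,numpy as np
from scipy.spatial.transform import Rotation as Ro
from workcell import bot
# usage: plan.py x y z yaw_deg : prints tool-frame travel and dr to reach a straight-down pose
def plan(x,y,z,yaw):
    o=bot.get_obs(); R0=Ro.from_quat(o["tool_rot"]); a=np.radians(yaw)
    Rt=Ro.from_matrix(np.array([[np.cos(a),np.sin(a),0],[np.sin(a),-np.cos(a),0],[0,0,-1]]))
    m=R0.as_matrix()
    print("clock %.2f pos"%o["clock"],np.round(o["eef_pos"],4),"yaw %.1f"%np.degrees(np.arctan2(m[1,0],m[0,0])),"tilt %.2f"%np.degrees(np.arccos(-m[2,2])),"j",np.round(o["joint_pos"],2),"w %.4f"%o["grip_width"],"F",np.round(o["ft_force"],1))
    t=R0.inv().apply(np.array([x,y,z])-o["eef_pos"]); r=(R0.inv()*Rt).as_rotvec()
    print("travel",np.round(t,4),"dr",np.round(r,4),"rows>=",max(np.linalg.norm(t)/.0625,np.degrees(np.linalg.norm(r))/10.7))
if __name__=="__main__": plan(*map(float,sys.argv[1:5]))
E
cat > snap.py <<'E'
import sys,pickle
from workcell import bot,eyes
from h import *
def snap(name,cam):
    o=bot.get_obs(); c=eyes.camera(cam)
    if cam=="wrist": c=wristcam(c,o["eef_pos"],o["tool_rot"])
    cv2.imwrite(f"pics/{name}.png",c["color"][:,:,::-1]); pickle.dump(c,open(name+".pkl","wb")); return c
if __name__=="__main__": snap(*sys.argv[1:3])
E
python3 plan.py 0.41 0.065 0.30 28
```

```text
clock 0.15 pos [ 0.2208 -0.4481  0.2306] yaw 26.2 tilt 0.09 j [-1.11  0.24  0.    1.34 -0.    1.57] w 0.0857 F [ 0.4 -0.5 -0.5]
travel [ 0.3965 -0.3768 -0.0688] dr [-0.0015 -0.     -0.0309] rows>= 8.820330760260168
```

```bash
python3 -m crank '{"dr":[[0,0,0],[0,0,-0.03],[0,0,-0.03],[0,0,-0.03],[0,0,-0.03],[0,0,-0.03],[0,0,-0.03],[0,0,-0.03],[0,0,-0.03],[0,0,-0.03]],"travel":[[0,0,-0.06],[0.03,-0.03,-0.07],[0.07,-0.07,-0.07],[0.115,-0.11,-0.07],[0.16,-0.152,-0.07],[0.21,-0.2,-0.07],[0.26,-0.247,-0.07],[0.31,-0.295,-0.07],[0.36,-0.342,-0.07],[0.3965,-0.377,-0.07]],"hand":[0.085,0.085,0.085,0.085,0.085,0.085,0.085,0.085,0.085,0.085]}'; python3 -m crank '{"dr":[[0,0,0],[0,0,0]],"travel":[[0,0,0],[0,0,0]],"hand":[0.085,0.085]}'; python3 snap.py w1 wrist; python3 plan.py 0.5025 -0.0207 0.21 28.1
```

```text
clock: 1.4
eef_pos: [0.4055, 0.0539, 0.3013]
tool_rot: [0.97, 0.242, 0.0, 0.0]
ft_force: [1.4, -1.2, 0.2]
grip_width: 0.085
clock: 1.65
eef_pos: [0.4047, 0.0517, 0.3009]
tool_rot: [0.97, 0.242, -0.001, 0.0]
ft_force: [-0.1, -0.2, 0.8]
grip_width: 0.0851
clock 1.70 pos [0.4047 0.051  0.3011] yaw 27.9 tilt 0.06 j [ 0.13  0.04 -0.06  1.48 -0.    2.78] w 0.0849 F [ 0.6 -0.2 -0.2]
travel [0.0529 0.1091 0.091 ] dr [ 0.      0.0011 -0.0035] rows>= 2.426251711474771
```

View pics/w1.png

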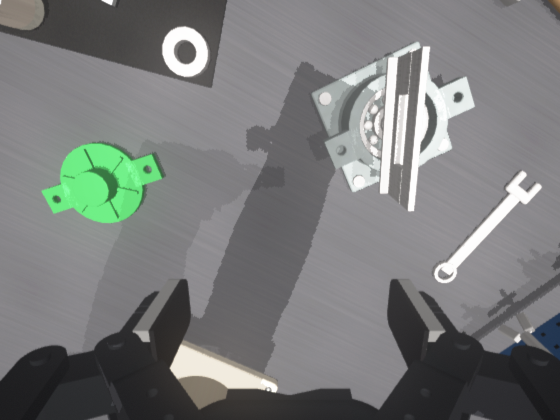

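Run:
```python
from h import *
c=pickle.load(open("w1.pkl","rb")); crop(c,300,30,490,220,4,"pics/w1z.png")
```

```text
(no output)
```

View pics/w1z.png

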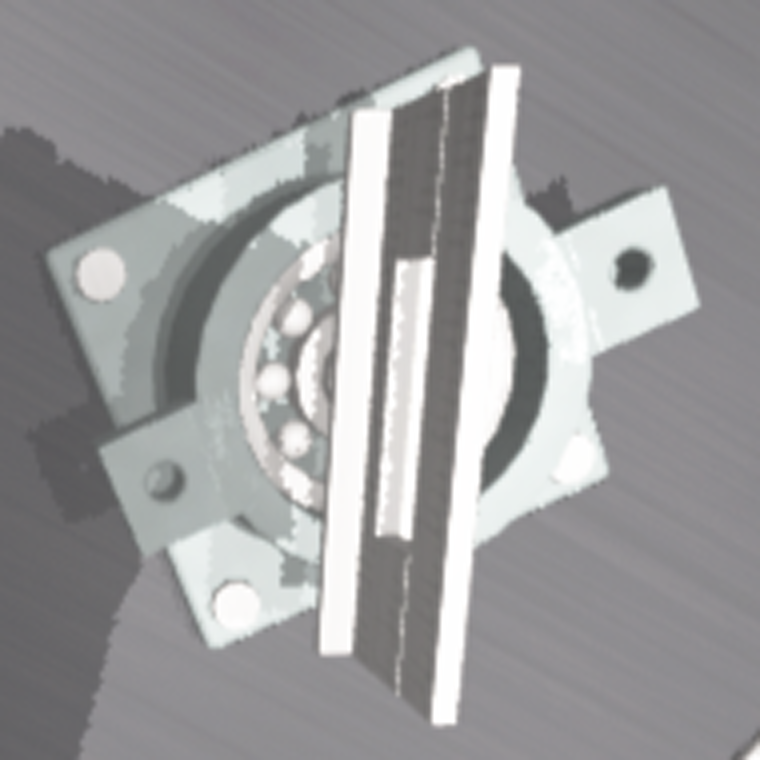

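The +y face looks mostly dark, with one thin dotted line. I'll check the other face.

```bash
python3 plan.py 0.5 -0.16 0.3 28.1; python3 -m crank '{"dr":[[0,0,0],[0,0,0],[0,0,0],[0,0,0],[0,0,0]],"travel":[[0,0.06,0],[0,0.12,0],[-0.01,0.18,0],[-0.015,0.225,0],[-0.015,0.23,0]],"hand":[0.085,0.085,0.085,0.085,0.085]}';python3 snap.py w2 wrist;python3 - <<'E'
from h import *
c=pickle.load(open("w2.pkl","rb")); crop(c,60,0,310,200,3,"pics/w2z.png")
E
```

```text
clock 1.70 pos [0.4047 0.051  0.3011] yaw 27.9 tilt 0.06 j [ 0.13  0.04 -0.06  1.48 -0.    2.78] w 0.0849 F [ 0.6 -0.2 -0.2]
travel [-0.0146  0.2311  0.0011] dr [ 0.      0.0011 -0.0035] rows>= 3.7045413325162366
clock: 2.33
eef_pos: [0.499, -0.1632, 0.3007]
tool_rot: [0.971, 0.237, -0.0, 0.0]
ft_force: [0.2, -0.5, 0.1]
grip_width: 0.0848
```

View pics/w2.png

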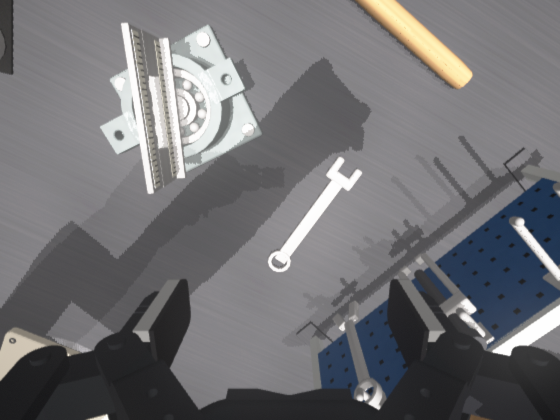

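View pics/w2z.png

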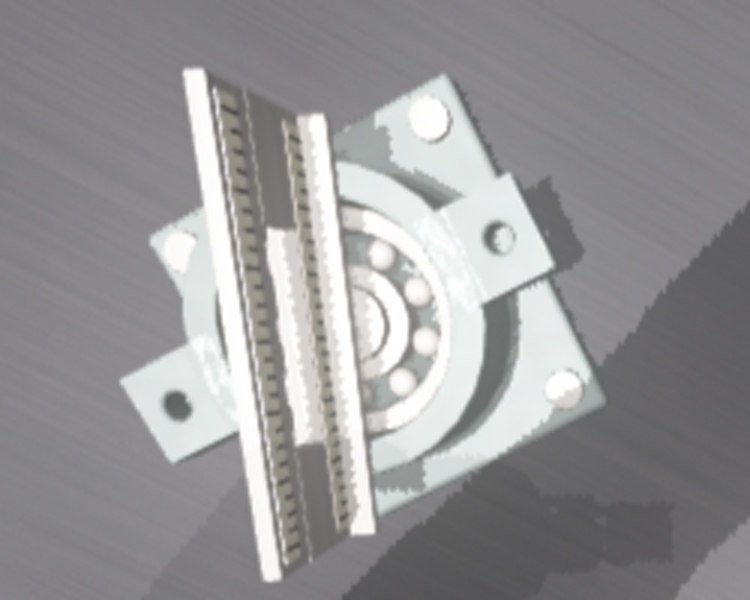

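The scales are on the -y side, with the face normal at -62°, so the gauge has to turn +134° before hanging. I'll refine the gauge and hook from the new views.

```bash
python3 - <<'E'
from h import *
np.set_printoptions(precision=4,suppress=True)
w1=pickle.load(open("w1.pkl","rb"));w2=pickle.load(open("w2.pkl","rb"))
def ang(a,b): return np.degrees(np.arctan2(*(b-a)[1::-1]))
a=atz(w2,60+195/3,68/3,.144);b=atz(w2,60+271/3,578/3,.144);print(a,b,(a+b)/2,ang(b,a),np.linalg.norm(a-b))
a=atz(w1,300+506/4,30+66/4,.144);b=atz(w1,300+445/4,30+722/4,.144);print(a,b,(a+b)/2,ang(b,a),np.linalg.norm(a-b))
# ears of housing from w2
a=atz(w2,60+500/3,238/3,.072);b=atz(w2,60+178/3,405/3,.072);print("ears",a,b,(a+b)/2,ang(b,a),np.linalg.norm(a-b))
a=atz(w1,300+632/4,30+268/4,.072);b=atz(w1,300+166/4,30+480/4,.072);print("ears",a,b,(a+b)/2,ang(b,a),np.linalg.norm(a-b))
E
python3 plan.py 0.5025 -0.0207 0.2 28.1
```

```text
[0.5629 0.0125 0.144 ] [ 0.4446 -0.0525  0.144 ] [ 0.5038 -0.02    0.144 ] 28.787538552113862 0.13503695251017844
[0.5629 0.0131 0.144 ] [ 0.4451 -0.0531  0.144 ] [ 0.504 -0.02   0.144] 29.311605846559985 0.13516480414982268
ears [ 0.5604 -0.0612  0.072 ] [0.4585 0.0162 0.072 ] [ 0.5094 -0.0225  0.072 ] -37.211314170752885 0.1279832007174237
ears [ 0.5609 -0.0605  0.072 ] [0.459  0.0167 0.072 ] [ 0.5099 -0.0219  0.072 ] -37.17027616873779 0.12778593840542252
clock 2.38 pos [ 0.4989 -0.162   0.3008] yaw 27.6 tilt 0.06 j [-0.31  0.27  0.23  1.53 -0.    2.35] w 0.0851 F [0.3 0.4 0.2]
travel [ 0.0687 -0.1236  0.1008] dr [-0.0005  0.0008 -0.0093] rows>= 2.7781080868087886
```

```bash
python3 -m crank '{"dr":[[0,0,-0.02],[0,0,-0.02],[0,0,-0.02],[0,0,-0.02],[0,0,-0.02]],"travel":[[0.03,-0.05,0.02],[0.06,-0.11,0.05],[0.07,-0.124,0.09],[0.07,-0.124,0.1],[0.07,-0.124,0.1]],"hand":[0.085,0.085,0.07,0.05,0.05]}';python3 plan.py 0.5035 -0.0202 0.115 28.7; python3 snap.py w3 wrist
```

```text
clock: 3.0
eef_pos: [0.5027, -0.0165, 0.2015]
tool_rot: [0.968, 0.251, -0.0, 0.0]
ft_force: [0.0, 0.5, 0.6]
grip_width: 0.0501
clock 3.00 pos [ 0.5027 -0.0165  0.2015] yaw 29.1 tilt 0.05 j [-0.03  0.26 -0.04  1.26 -0.    2.6 ] w 0.0501 F [0.  0.5 0.6]
travel [-0.0011  0.0036  0.0865] dr [-0.0001  0.0009  0.0066] rows>= 1.385696644711565
```

View pics/w3.png

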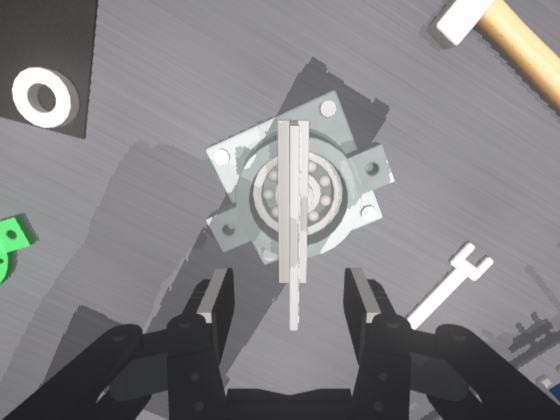

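```bash
python3 -m crank '{"dr":[[0,0,0],[0,0,0],[0,0,0],[0,0,0],[0,0,0],[0,0,0],[0,0,0],[0,0,0],[0,0,0],[0,0,0]],"travel":[[-0.001,0.003,0.04],[-0.001,0.003,0.07],[-0.001,0.003,0.0865],[-0.001,0.003,0.0865],[-0.001,0.003,0.0865],[-0.001,0.003,0.0865],[-0.001,0.003,0.0865],[-0.001,0.003,0.0865],[-0.001,0.003,0.0865],[-0.001,0.003,0.0865]],"hand":[0.05,0.05,0.05,0.04,0,0,0,0,0,0]}';python3 plan.py 0.5035 -0.0202 0.115 28.7; python3 snap.py w4 wrist; python3 snap.py s4 side
python3 - <<'E'
from h import *
c=pickle.load(open("s4.pkl","rb")); crop(c,220,140,350,260,6,"pics/s4z.png")
E
```

```text
clock: 4.3
eef_pos: [0.5051, -0.0191, 0.1165]
tool_rot: [0.968, 0.251, 0.001, 0.0]
ft_force: [-1.2, -0.1, 6.0]
grip_width: 0.005
clock 4.30 pos [ 0.5051 -0.0191  0.1165] yaw 29.1 tilt 0.17 j [-0.04  0.33 -0.19  1.05  0.    2.6 ] w 0.0050 F [-1.2 -0.1  6. ]
travel [-0.0019  0.0002  0.0015] dr [ 0.0015 -0.0026  0.007 ] rows>= 0.04055968168440102
```

View pics/w4.png

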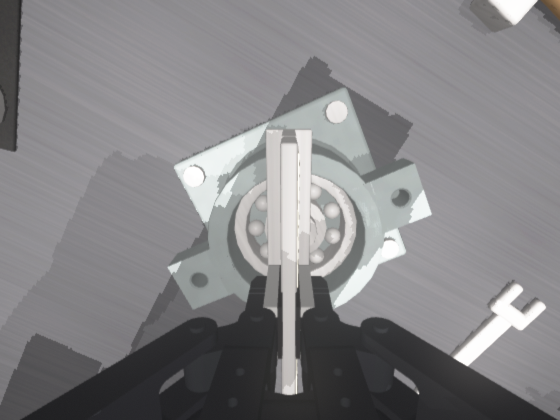

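View pics/s4z.png

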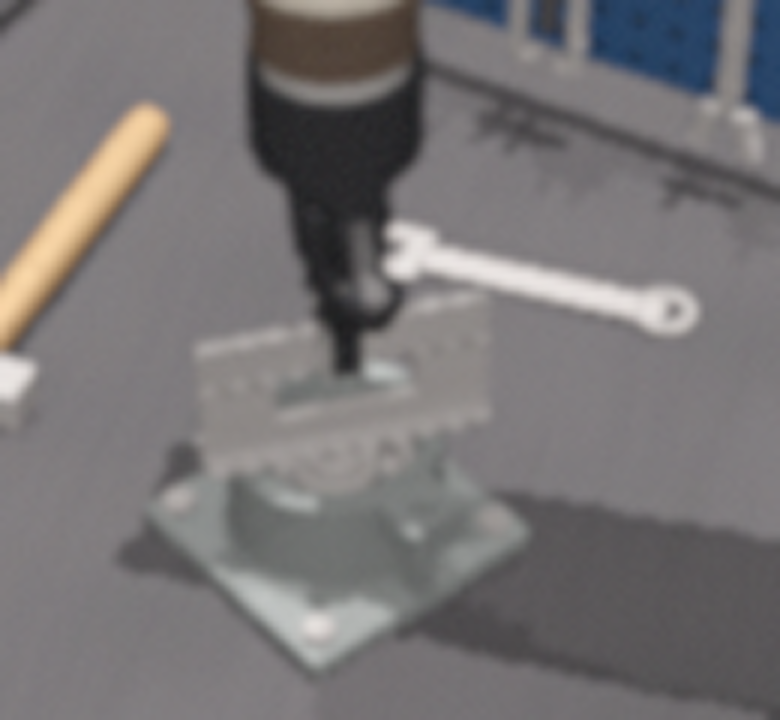

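The grip holds at a width of 5 mm. Next I'll lift straight up and look.

```bash
python3 -m crank '{"dr":[[0,0,0],[0,0,0],[0,0,0],[0,0,0],[0,0,0],[0,0,0]],"travel":[[0,0,-0.01],[0,0,-0.03],[0,0,-0.07],[0,0,-0.11],[0,0,-0.14],[0,0,-0.145]],"hand":[0,0,0,0,0,0]}';python3 plan.py 0.6145 -0.262 0.26 162; python3 snap.py s5 side;  python3 - <<'E'
from h import *
c=pickle.load(open("s5.pkl","rb")); crop(c,220,100,350,260,5,"pics/s5z.png")
E
```

```text
clock: 5.15
eef_pos: [0.505, -0.0192, 0.2616]
tool_rot: [0.968, 0.251, 0.002, 0.001]
ft_force: [0.3, -0.7, -5.5]
grip_width: 0.0048
clock 5.15 pos [ 0.505  -0.0192  0.2616] yaw 29.1 tilt 0.20 j [-0.04  0.24  0.08  1.41 -0.    2.6 ] w 0.0048 F [ 0.3 -0.7 -5.5]
travel [-0.0224  0.2654  0.0021] dr [ 4.3000e-03  8.0000e-04 -2.3196e+00] rows>= 12.420765156621313
```

View pics/s5z.png

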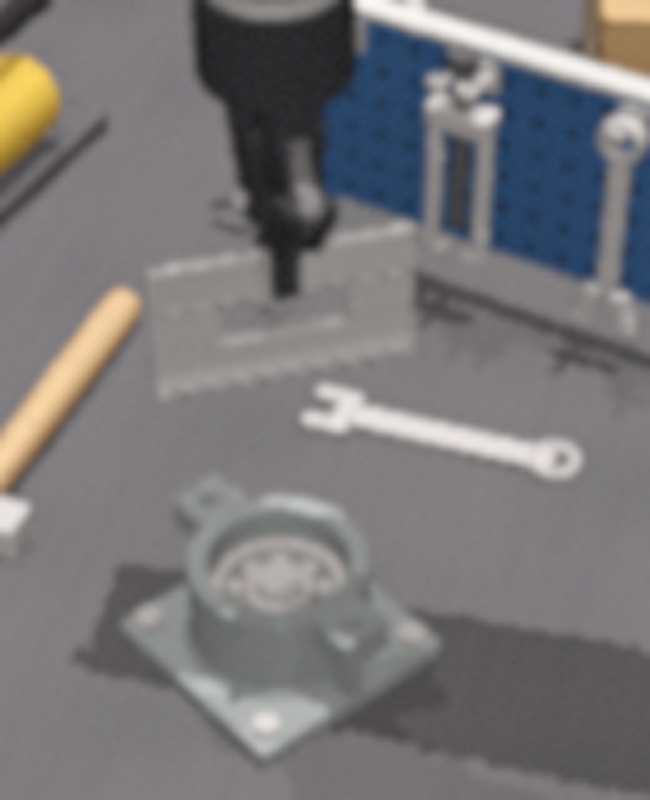

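The gauge is off the rim and upright. Now I'll turn it and carry it to a point 150 mm in front of the hook.

```bash
python3 -m crank '{"dr":[[0,0,-0.1],[0,0,-0.27],[0,0,-0.45],[0,0,-0.63],[0,0,-0.81],[0,0,-0.99],[0,0,-1.17],[0,0,-1.35],[0,0,-1.53],[0,0,-1.71]],"travel":[[0,0.015,0],[-0.003,0.04,0],[-0.006,0.08,0],[-0.01,0.115,0],[-0.013,0.15,0],[-0.016,0.185,0],[-0.019,0.215,0],[-0.021,0.24,0],[-0.022,0.255,0],[-0.0224,0.265,0]],"hand":[0,0,0,0,0,0,0,0,0,0]}';python3 plan.py 0.6145 -0.262 0.26 162
```

```text
clock: 6.45
eef_pos: [0.6125, -0.2622, 0.256]
tool_rot: [0.443, 0.896, -0.0, -0.003]
ft_force: [-0.1, 0.1, -5.7]
grip_width: 0.0051
clock 6.45 pos [ 0.6125 -0.2622  0.256 ] yaw 127.4 tilt 0.35 j [-0.4   0.6   0.61  1.59 -0.    0.51] w 0.0051 F [-0.1  0.1 -5.7]
travel [-0.0011  0.0017 -0.0041] dr [-0.0014 -0.006  -0.6045] rows>= 3.2371608807060768
```

```bash
python3 -m crank '{"dr":[[0,0,-0.17],[0,0,-0.34],[0,0,-0.5],[0,-0.004,-0.603],[0,-0.004,-0.603],[0,-0.004,-0.603]],"travel":[[0,0,0.01],[0,0,0.025],[-0.001,0.001,0.04],[-0.001,0.0017,0.053],[-0.001,0.0017,0.058],[-0.001,0.0017,0.058]],"hand":[0,0,0,0,0,0]}';python3 plan.py 0.6145 -0.262 0.198 162; python3 snap.py w6 wrist; python3 snap.py s6 side;python3 snap.py t6 top
python3 - <<'E'
from h import *
c=pickle.load(open("s6.pkl","rb")); crop(c,220,60,380,220,5,"pics/s6z.png")
c=pickle.load(open("t6.pkl","rb")); crop(c,350,120,480,240,6,"pics/t6z.png")
E
```

```text
clock: 7.2
eef_pos: [0.6145, -0.261, 0.1998]
tool_rot: [0.16, 0.987, -0.0, -0.0]
ft_force: [-0.4, -0.4, -5.2]
grip_width: 0.0049
clock 7.20 pos [ 0.6145 -0.261   0.1998] yaw 161.5 tilt 0.05 j [-0.4   0.6   0.47  1.44 -0.   -0.08] w 0.0049 F [-0.4 -0.4 -5.2]
travel [-0.0003 -0.0009  0.0018] dr [-0.0009  0.     -0.008 ] rows>= 0.043371247758133634
```

View pics/w6.png

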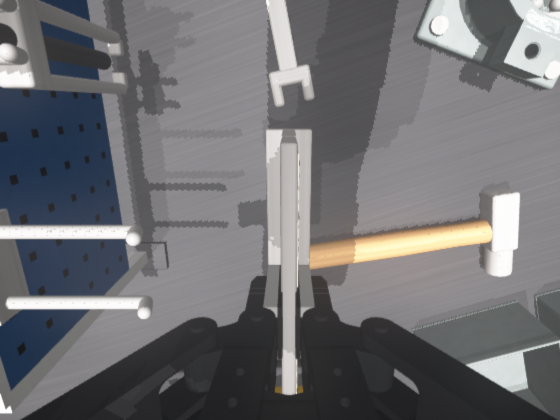

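View pics/s6z.png

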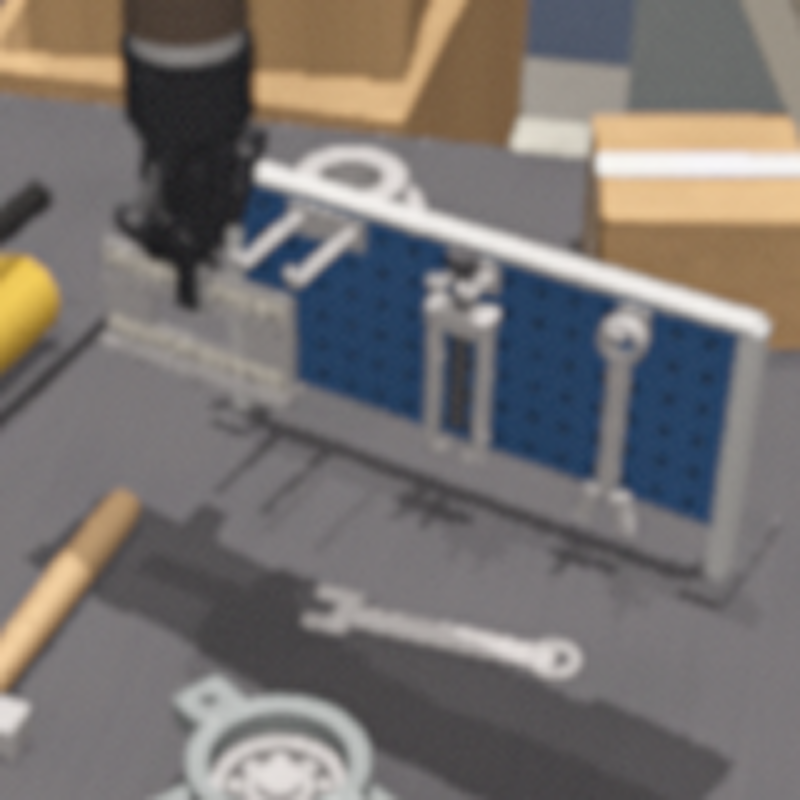

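View pics/t6z.png

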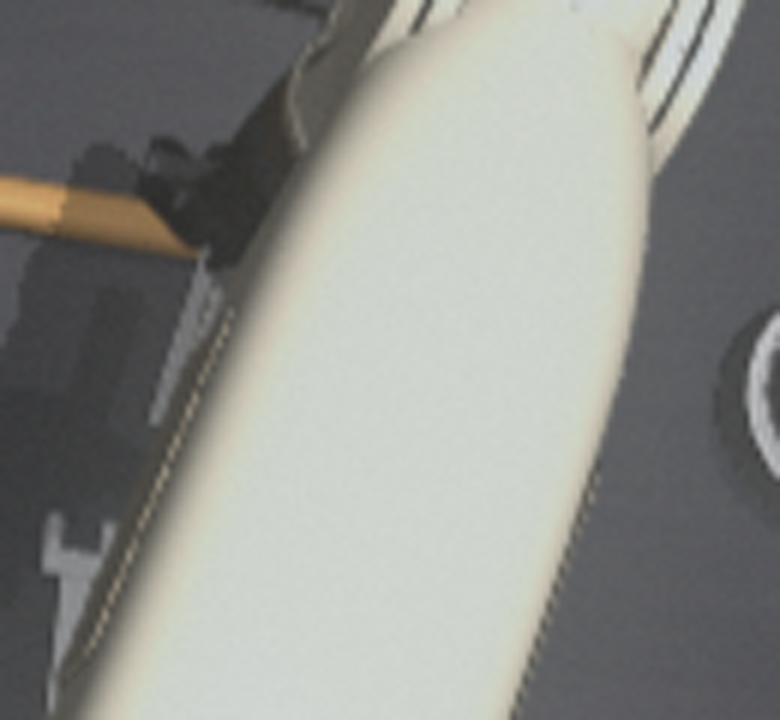

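The scales now face outward. In the wrist view the prong tips are at about (134,236) and (145,307). I'll use them to locate the hook relative to the tool.

Run:
```python
from h import *
from workcell import bot
from scipy.spatial.transform import Rotation as Ro
np.set_printoptions(precision=4,suppress=True)
w=pickle.load(open("w6.pkl","rb")); o=bot.get_obs(); R=Ro.from_quat(o["tool_rot"])
crop(w,0,200,180,330,4,"pics/w6z.png")
for n,(u,v,z) in dict(tipA=(134,236,.193),tipB=(145,308,.193),A2=(10,232,.185),B2=(12,303,.185),gaugeend=(289,143,o["eef_pos"][2]+.0275)).items():
    X=atz(w,u,v,z); print(n,X,"tool",R.inv().apply(X-o["eef_pos"]))
```

```text
tipA [ 0.5727 -0.3224  0.193 ] tool [ 0.0215 -0.0713  0.0092]
tipB [ 0.6093 -0.3343  0.193 ] tool [-0.017  -0.071   0.0093]
A2 [ 0.5535 -0.3836  0.185 ] tool [ 0.0203 -0.1354  0.0173]
B2 [ 0.5884 -0.4044  0.185 ] tool [-0.0193 -0.1441  0.0174]
gaugeend [ 0.5513 -0.2394  0.2297] tool [ 0.0678  0.0006 -0.0278]
```

View pics/w6z.png

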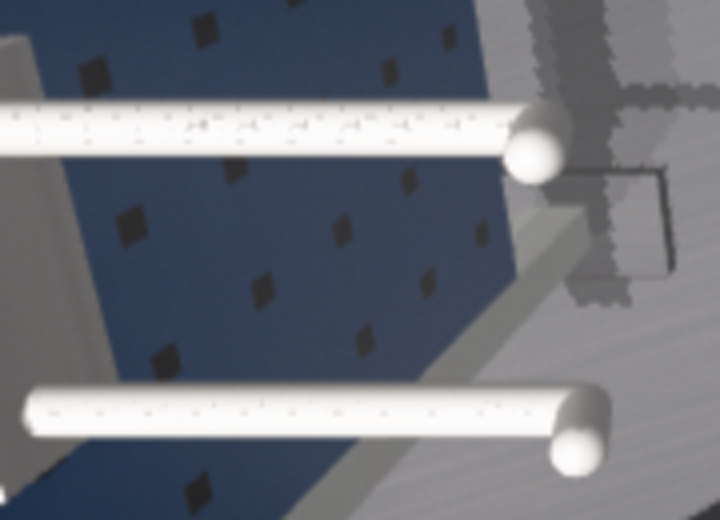

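```bash
python3 -m crank '{"dr":[[0,0,-0.004],[0,0,-0.004],[0,0,-0.004],[0,0,-0.004],[0,0,-0.004],[0,0,-0.004],[0,0,-0.004]],"travel":[[0.001,-0.01,0.002],[0.001,-0.025,0.002],[0.001,-0.04,0.002],[0.001,-0.05,0.002],[0.001,-0.055,0.002],[0.001,-0.055,0.002],[0.001,-0.055,0.002]],"hand":[0,0,0,0,0,0,0]}';python3 plan.py 0.5817 -0.3628 0.198 162; python3 snap.py w7 wrist; python3 snap.py s7 side
python3 - <<'E'
from h import *
c=pickle.load(open("s7.pkl","rb")); crop(c,220,70,320,170,7,"pics/s7z.png")
E
```

```text
clock: 8.22
eef_pos: [0.5972, -0.3128, 0.1998]
tool_rot: [0.158, 0.988, -0.001, 0.002]
ft_force: [-0.5, 0.1, -5.6]
grip_width: 0.005
clock 8.22 pos [ 0.5972 -0.3128  0.1998] yaw 161.9 tilt 0.21 j [-0.48  0.61  0.49  1.44 -0.   -0.17] w 0.0050 F [-0.5  0.1 -5.6]
travel [-0.0008 -0.0523  0.0019] dr [-0.0008  0.0036 -0.0022] rows>= 0.8374708125213922
```

View pics/w7.png

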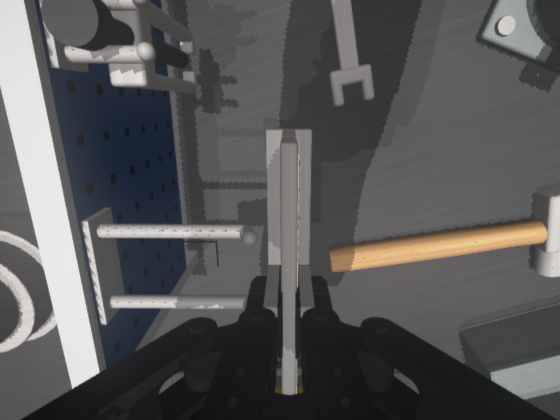

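View pics/s7z.png

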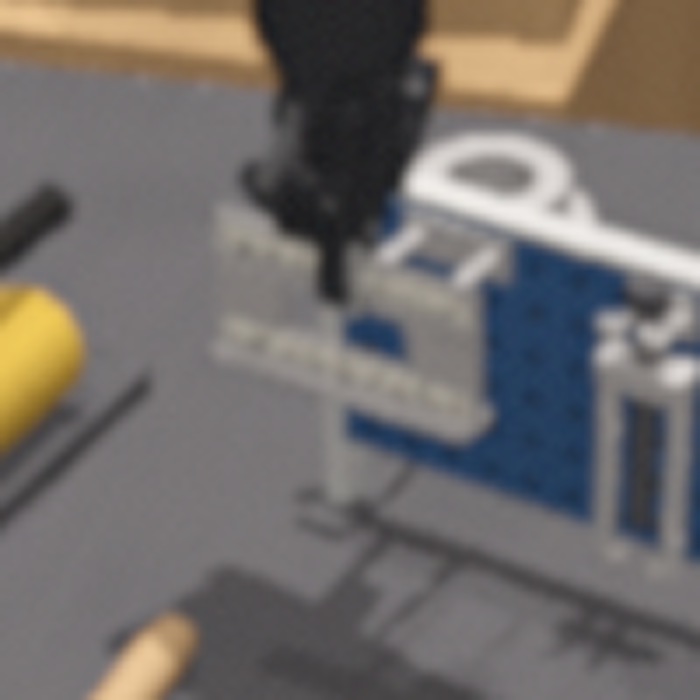

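Run:
```python
from h import *
from workcell import bot
np.set_printoptions(precision=4,suppress=True)
a=pickle.load(open("w6.pkl","rb"));b=pickle.load(open("w7.pkl","rb"))
crop(b,80,200,290,330,3.8,"pics/w7z.png")
P=lambda c:c["K"]@np.c_[c["R"],c["t"]]
for p,q in [((133,238.5),(249.5,238.5))]:
    X=cv2.triangulatePoints(P(a),P(b),np.array(p,float),np.array(q,float)).ravel();print(X[:3]/X[3])
for i in range(3): print(bot.get_obs()["eef_pos"])
```

```text
[ 0.574  -0.3241  0.1917]
[ 0.5973 -0.3127  0.1999]
[ 0.5973 -0.3127  0.1999]
[ 0.5973 -0.3127  0.1999]
```

View pics/w7z.png

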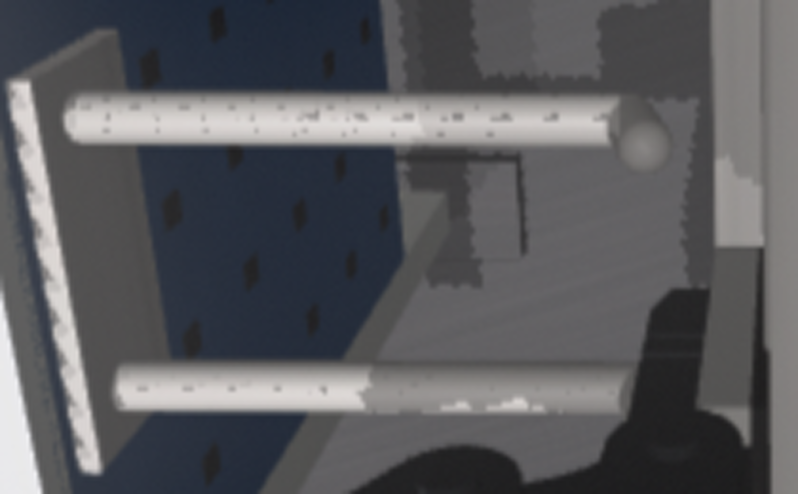

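```bash
python3 -m crank '{"dr":[[0,0.003,0],[0,0.003,0],[0,0.003,0]],"travel":[[0,0,0.003],[0,0,0.003],[0,0,0.003]],"hand":[0,0,0]}';python3 plan.py 0.5817 -0.3628 0.198 162
```

```text
clock: 8.7
eef_pos: [0.5971, -0.3131, 0.1967]
tool_rot: [0.158, 0.987, -0.001, 0.0]
ft_force: [0.1, 1.3, -5.1]
grip_width: 0.0049
clock 8.70 pos [ 0.5971 -0.3131  0.1967] yaw 161.9 tilt 0.07 j [-0.48  0.62  0.49  1.44 -0.   -0.17] w 0.0049 F [ 0.1  1.3 -5.1]
travel [-0.0009 -0.052  -0.0012] dr [-0.0012  0.0005 -0.0024] rows>= 0.832305473420792
```

```bash
python3 -m crank '{"dr":[[0,0,0],[0,0,0],[0,0,0],[0,0,0],[0,0,0],[0,0,0]],"travel":[[0,-0.01,-0.001],[0,-0.022,-0.001],[0,-0.034,-0.001],[0,-0.046,-0.001],[0,-0.053,-0.001],[0,-0.053,-0.001]],"hand":[0,0,0,0,0,0]}';python3 plan.py 0.5817 -0.3628 0.1835 162; python3 snap.py w8 wrist; python3 snap.py s8 side
python3 - <<'E'
from h import *
c=pickle.load(open("s8.pkl","rb")); crop(c,220,70,320,170,7,"pics/s8z.png")
E
```

```text
clock: 9.45
eef_pos: [0.5802, -0.3644, 0.1978]
tool_rot: [0.158, 0.987, -0.001, 0.0]
ft_force: [0.0, 0.6, -6.0]
grip_width: 0.0046
clock 9.45 pos [ 0.5802 -0.3644  0.1978] yaw 161.8 tilt 0.07 j [-0.56  0.64  0.53  1.46 -0.   -0.24] w 0.0046 F [ 0.   0.6 -6. ]
travel [-0.0009  0.002   0.0143] dr [-0.001   0.0006 -0.0039] rows>= 0.2310171468036162
```

View pics/w8.png

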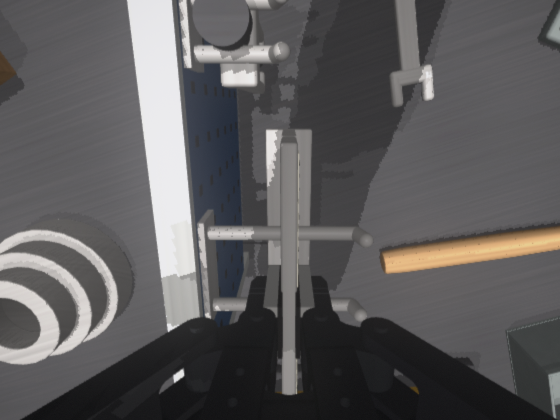

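View pics/s8z.png

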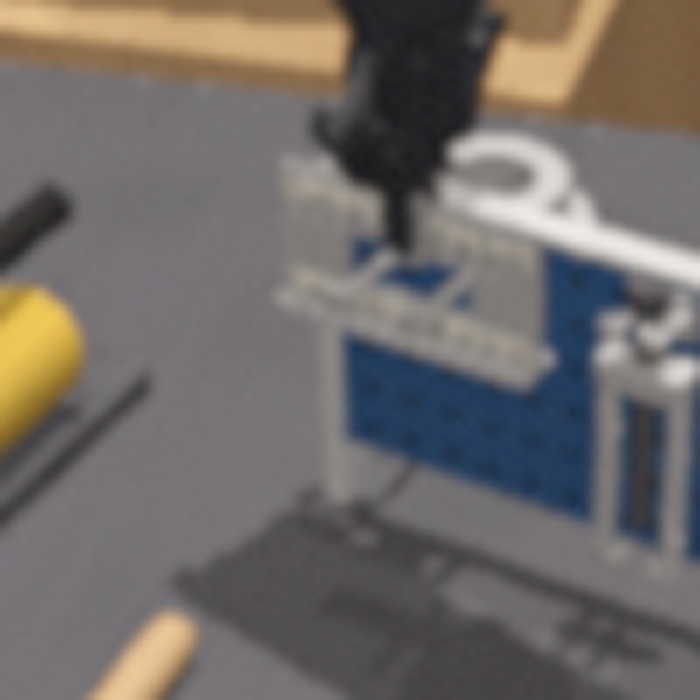

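Both prongs go through the slot. Now I'll lower it gently.

```bash
python3 -m crank '{"dr":[[0,0,0],[0,0,0],[0,0,0],[0,0,0],[0,0,0],[0,0,0],[0,0,0]],"travel":[[0,0.001,0.004],[0,0.002,0.008],[0,0.002,0.011],[0,0.002,0.012],[0,0.002,0.013],[0,0.002,0.0135],[0,0.002,0.0135]],"hand":[0,0,0,0,0,0,0]}';python3 plan.py 0.5817 -0.3628 0.1835 162
```

```text
clock: 10.42
eef_pos: [0.5812, -0.3618, 0.1845]
tool_rot: [0.158, 0.987, -0.001, 0.0]
ft_force: [0.5, 0.2, -5.8]
grip_width: 0.0049
clock 10.43 pos [ 0.5812 -0.3618  0.1845] yaw 161.8 tilt 0.08 j [-0.56  0.64  0.5   1.43 -0.   -0.24] w 0.0049 F [ 0.5  0.2 -5.8]
travel [-0.0008 -0.0008  0.001 ] dr [-0.0012  0.0008 -0.0027] rows>= 0.024077106093502762
```

```bash
python3 -m crank '{"dr":[[0,0,0],[0,0,0],[0,0,0]],"travel":[[0,0,0.001],[0,0,0.001],[0,0,0.001]],"hand":[0,0,0]}'; python3 -m crank '{"dr":[[0,0,0],[0,0,0],[0,0,0]],"travel":[[0,0,0.001],[0,0,0.001],[0,0,0.001]],"hand":[0,0,0]}'
```

```text
clock: 10.8
eef_pos: [0.5813, -0.3618, 0.1836]
tool_rot: [0.158, 0.987, -0.001, 0.0]
ft_force: [-0.6, 0.7, -4.4]
grip_width: 0.0051
clock: 11.18
eef_pos: [0.5813, -0.3619, 0.1834]
tool_rot: [0.158, 0.987, -0.001, 0.001]
ft_force: [-1.8, -0.2, 0.8]
grip_width: 0.0052
```

The force went from -5.8 N to +0.8 N, so the prongs now carry the gauge. I'll open only partway, since the panel is behind, and check.

```bash
python3 -m crank '{"dr":[[0,0,0],[0,0,0],[0,0,0],[0,0,0]],"travel":[[0,0,0],[0,0,0],[0,0,0],[0,0,0]],"hand":[0.01,0.018,0.024,0.024]}'; python3 snap.py w9 wrist; python3 snap.py s9 side
python3 - <<'E'
from h import *
c=pickle.load(open("s9.pkl","rb")); crop(c,220,70,320,170,7,"pics/s9z.png")
E
```

```text
clock: 11.68
eef_pos: [0.5813, -0.3618, 0.1824]
tool_rot: [0.158, 0.987, -0.001, 0.0]
ft_force: [0.5, 1.5, -0.1]
grip_width: 0.0237
```

View pics/w9.png

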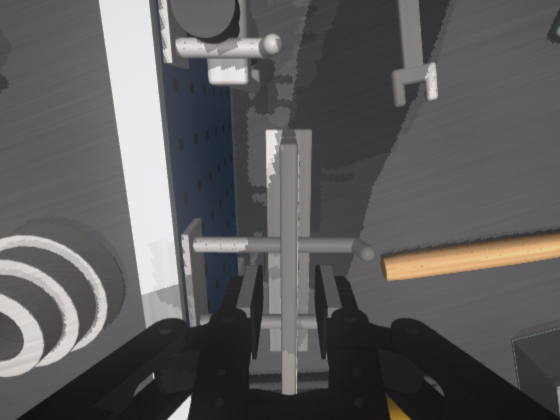

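View pics/s9z.png

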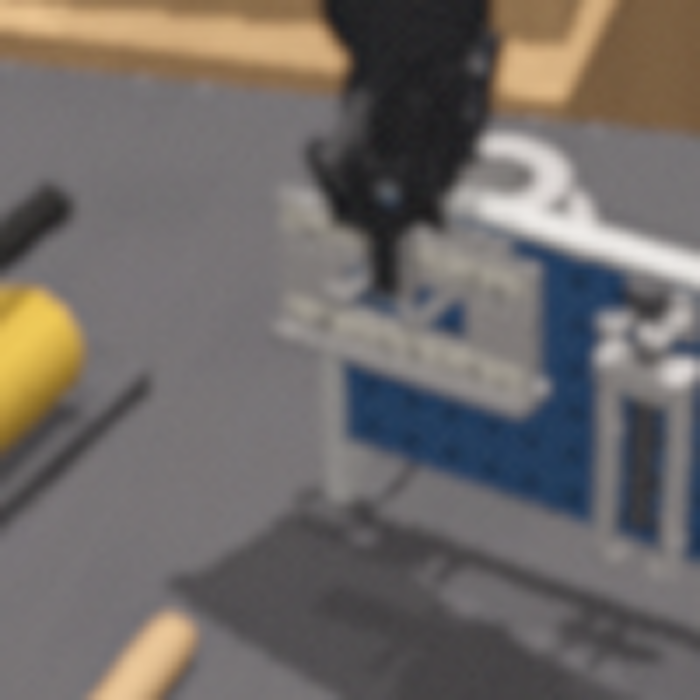

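The gauge hangs cleanly on both prongs. I'll raise the gripper clear of it.

```bash
python3 -m crank '{"dr":[[0,0,0],[0,0,0],[0,0,0],[0,0,0],[0,0,0]],"travel":[[0,0,-0.02],[0,0,-0.06],[0,0,-0.1],[0,0,-0.118],[0,0,-0.118]],"hand":[0.024,0.024,0.024,0.024,0.024]}'; python3 snap.py w10 wrist; python3 plan.py 0.51 0.20 0.30 -150
```

```text
clock: 12.4
eef_pos: [0.5819, -0.362, 0.3025]
tool_rot: [0.158, 0.987, -0.002, 0.002]
ft_force: [-0.2, -0.3, 0.3]
grip_width: 0.024
clock 12.45 pos [ 0.5814 -0.3618  0.3007] yaw 161.8 tilt 0.14 j [-0.56  0.65  0.82  1.73 -0.   -0.24] w 0.0242 F [ 0.8 -0.3 -0.7]
travel [ 0.2429  0.5116 -0.0006] dr [-0.0022  0.0013 -0.8404] rows>= 9.060607286974676
```

View pics/w10.png

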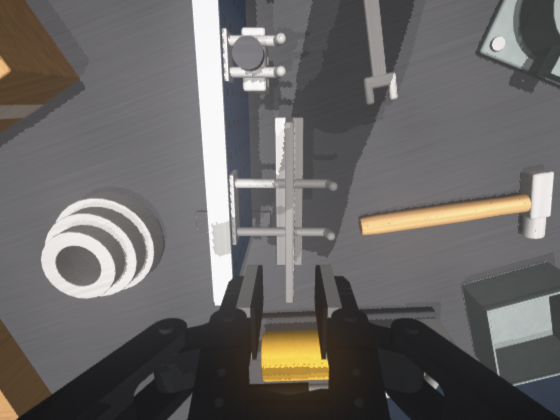

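The gauge stays in place, seen edge-on between the prongs at about (290,210). Next is the cover.

```bash
python3 plan.py 0.549 0.327 0.27 -150; python3 -m crank '{"dr":[[0,0,-0.05],[0,0,-0.1],[0,0,-0.2],[0,0,-0.3],[0,0,-0.4],[0,0,-0.5],[0,0,-0.6],[0,0,-0.7],[0,0,-0.8],[0,0,-0.84]],"travel":[[0.01,0.03,0],[0.03,0.08,0],[0.055,0.14,0],[0.08,0.2,0],[0.1,0.26,0],[0.125,0.32,0],[0.15,0.38,0],[0.175,0.44,0],[0.2,0.5,0],[0.22,0.55,0.0]],"hand":[0.024,0.024,0.03,0.04,0.06,0.07,0.07,0.07,0.07,0.07]}'; python3 plan.py 0.549 0.327 0.25 -150
```

```text
clock 12.45 pos [ 0.5814 -0.3618  0.3007] yaw 161.8 tilt 0.14 j [-0.56  0.65  0.82  1.73 -0.   -0.24] w 0.0242 F [ 0.8 -0.3 -0.7]
travel [0.2455 0.6444 0.0292] dr [-0.0022  0.0013 -0.8404] rows>= 11.043352982231594
clock: 13.7
eef_pos: [0.5427, 0.2241, 0.2978]
tool_rot: [-0.259, 0.966, -0.001, -0.001]
ft_force: [0.3, 0.5, -0.2]
grip_width: 0.0699
clock 13.70 pos [0.5427 0.2241 0.2978] yaw -149.9 tilt 0.19 j [ 0.39  0.41  0.42  1.58 -0.   -0.13] w 0.0699 F [ 0.3  0.5 -0.2]
travel [-0.0571  0.0859  0.0475] dr [-0.0011 -0.0032  0.0012] rows>= 1.8172069925276668
```

```bash
python3 -m crank '{"dr":[[0,0,0],[0,0,0],[0,0,0],[0,0,0],[0,0,0]],"travel":[[-0.02,0.035,0.01],[-0.05,0.07,0.03],[-0.057,0.085,0.045],[-0.057,0.086,0.0475],[-0.057,0.086,0.0475]],"hand":[0.07,0.07,0.07,0.07,0.07]}'; python3 snap.py w11 wrist;python3 plan.py 0.549 0.327 0.25 -150
```

```text
clock: 14.32
eef_pos: [0.5502, 0.3241, 0.2519]
tool_rot: [-0.258, 0.966, -0.001, -0.0]
ft_force: [0.6, 0.5, 0.5]
grip_width: 0.0701
clock 14.38 pos [0.5506 0.324  0.2527] yaw -150.1 tilt 0.10 j [ 0.53  0.53  0.48  1.53 -0.    0.01] w 0.0699 F [ 0.9 -0.5  1. ]
travel [-0.0001  0.0034  0.0027] dr [-0.0018  0.0001 -0.0021] rows>= 0.06945427445933601
```

View pics/w11.png

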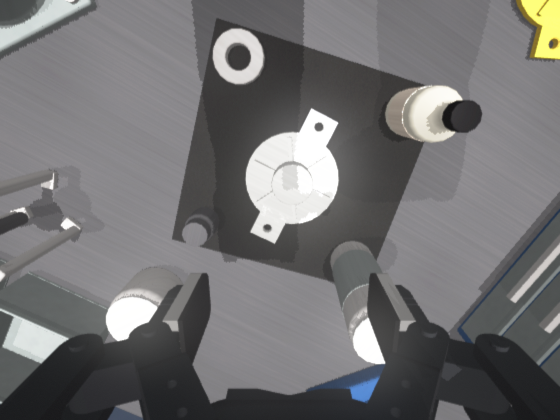

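Run:
```python
from h import *
np.set_printoptions(precision=4,suppress=True)
w=pickle.load(open("w11.pkl","rb"));crop(w,180,90,400,260,3.6,"pics/w11z.png")
a=atz(w,319,127.5,.016);b=atz(w,267,228,.016);print(a,b,(a+b)/2,np.degrees(np.arctan2(*(b-a)[1::-1])),np.linalg.norm(a-b))
```

```text
[0.4863 0.3244 0.016 ] [0.6135 0.3315 0.016 ] [0.5499 0.328  0.016 ] 3.1784864833300985 0.1274167921521052
```

View pics/w11z.png

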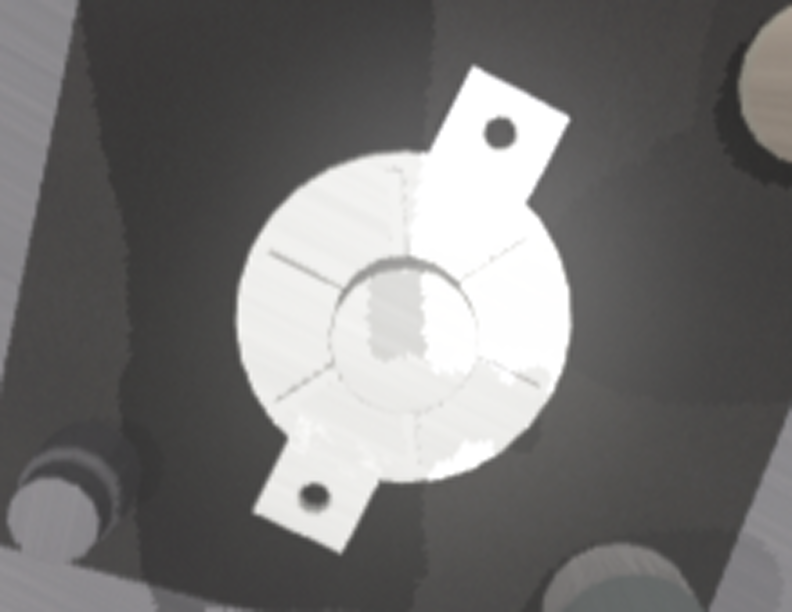

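```bash
python3 plan.py 0.5499 0.328 0.06 -150; python3 -m crank '{"dr":[[0,0,0],[0,0,0],[0,0,0],[0,0,0],[0,0,0],[0,0,0],[0,0,0]],"travel":[[0.0,0.004,0.03],[0,0.004,0.08],[0,0.004,0.13],[0,0.004,0.17],[0,0.004,0.19],[0,0.004,0.193],[0,0.004,0.193]],"hand":[0.07,0.07,0.07,0.07,0.07,0.07,0.07]}'; python3 plan.py 0.5499 0.328 0.024 -150; python3 snap.py w12 wrist
```

```text
clock 14.38 pos [0.5506 0.324  0.2527] yaw -150.1 tilt 0.10 j [ 0.53  0.53  0.48  1.53 -0.    0.01] w 0.0699 F [ 0.9 -0.5  1. ]
travel [-0.0014  0.0041  0.1927] dr [-0.0018  0.0001 -0.0021] rows>= 3.084233188049958
clock: 15.25
eef_pos: [0.5496, 0.3283, 0.0607]
tool_rot: [-0.258, 0.966, -0.0, 0.001]
ft_force: [-0.2, -0.7, 0.8]
grip_width: 0.07
clock 15.25 pos [0.5496 0.3283 0.0607] yaw -150.1 tilt 0.15 j [ 0.54  0.63  0.14  1.09 -0.    0.02] w 0.0700 F [-0.2 -0.7  0.8]
travel [-0.     -0.0004  0.0367] dr [-0.0014  0.0022 -0.0016] rows>= 0.586616183307823
```

View pics/w12.png

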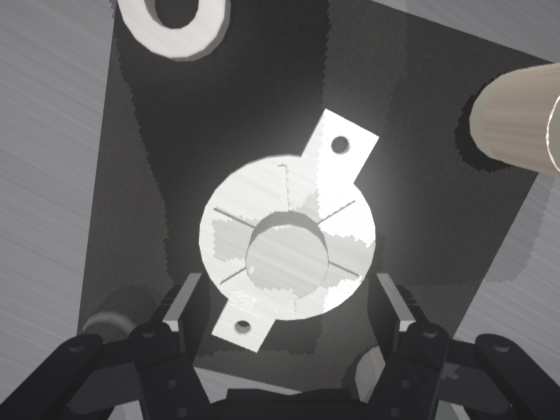

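```bash
python3 -m crank '{"dr":[[0,0,0],[0,0,0],[0,0,0],[0,0,0],[0,0,0],[0,0,0],[0,0,0],[0,0,0],[0,0,0]],"travel":[[0,-0.0004,0.02],[0,-0.0004,0.032],[0,-0.0004,0.0365],[0,-0.0004,0.0365],[0,-0.0004,0.0365],[0,-0.0004,0.0365],[0,-0.0004,0.0365],[0,-0.0004,0.0365],[0,-0.0004,0.0365]],"hand":[0.07,0.07,0.07,0.05,0.035,0.03,0.03,0.03,0.03]}'; python3 plan.py 0.5499 0.328 0.024 -150; python3 snap.py w13 wrist
```

```text
clock: 16.42
eef_pos: [0.5492, 0.3285, 0.0235]
tool_rot: [-0.259, 0.966, -0.001, 0.001]
ft_force: [-1.0, 0.1, 5.9]
grip_width: 0.042
clock 16.43 pos [0.5492 0.3285 0.0235] yaw -150.0 tilt 0.12 j [ 0.54  0.66  0.1   1.01 -0.    0.02] w 0.0420 F [-1.   0.1  5.9]
travel [-0.0003 -0.0008 -0.0005] dr [-0.0015  0.0014 -0.0004] rows>= 0.015798124596833003
```

View pics/w13.png

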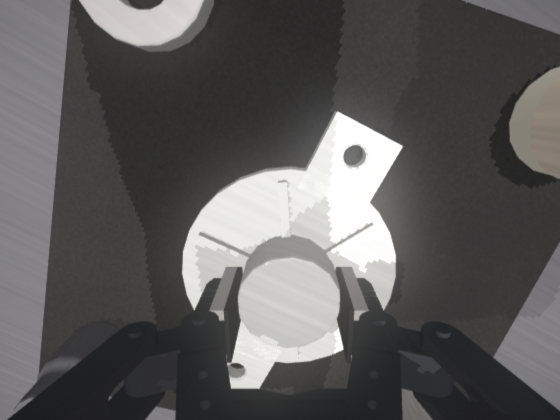

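The boss is gripped at a width of 42 mm. I'll lift it.

```bash
python3 -m crank '{"dr":[[0,0,0],[0,0,0],[0,0,0],[0,0,0],[0,0,0],[0,0,0],[0,0,0]],"travel":[[0,0,-0.005],[0,0,-0.02],[0,0,-0.06],[0,0,-0.11],[0,0,-0.15],[0,0,-0.16],[0,0,-0.16]],"hand":[0.03,0.03,0.03,0.03,0.03,0.03,0.03]}'; python3 snap.py w14 wrist;  python3 plan.py 0.5097 -0.022 0.18 169.6;python3 - <<'E'
from h import *
from workcell import bot
from scipy.spatial.transform import Rotation as Ro
o=bot.get_obs();print(o["eef_pos"],o["tool_rot"])
E
```

```text
clock: 17.35
eef_pos: [0.5484, 0.3284, 0.1822]
tool_rot: [-0.259, 0.966, -0.001, -0.0]
ft_force: [0.8, 0.5, -4.2]
grip_width: 0.042
clock 17.40 pos [0.5477 0.328  0.1807] yaw -150.0 tilt 0.20 j [ 0.54  0.55  0.33  1.36 -0.    0.02] w 0.0419 F [-0.4  0.1 -4.1]
travel [ 0.2078 -0.2842  0.0018] dr [-0.0025 -0.0026  0.7048] rows>= 5.63262907605279
[0.54771979 0.32797957 0.1806891 ] [-0.25864759  0.96597012 -0.00109488 -0.0013972 ]
```

View pics/w14.png

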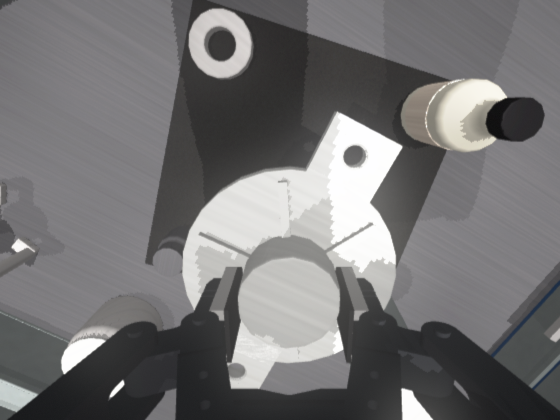

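Run:
```python
from h import *
from workcell import eyes
np.set_printoptions(precision=4,suppress=True)
w=pickle.load(open("w14.pkl","rb"));crop(w,180,100,410,400,2,"pics/w14z.png")
c=eyes.camera("wrist");T=c["T_tool_cam"]
def tool(u,v,z):
    d=T[:3,:3]@np.linalg.inv(c["K"])@[u,v,1];o=T[:3,3];return o+d*(z-o[2])/d[2]
a=tool(355,155.5,.0075);b=tool(236.5,370.5,.0075)
print(a,b,(a+b)/2,np.degrees(np.arctan2(*(a-b)[1::-1])),np.linalg.norm(a-b))
```

```text
[0.0573 0.0291 0.0075] [-0.0571 -0.0273  0.0075] [0.0001 0.0009 0.0075] 26.237014763885913 0.12754118507334655
```

View pics/w14z.png

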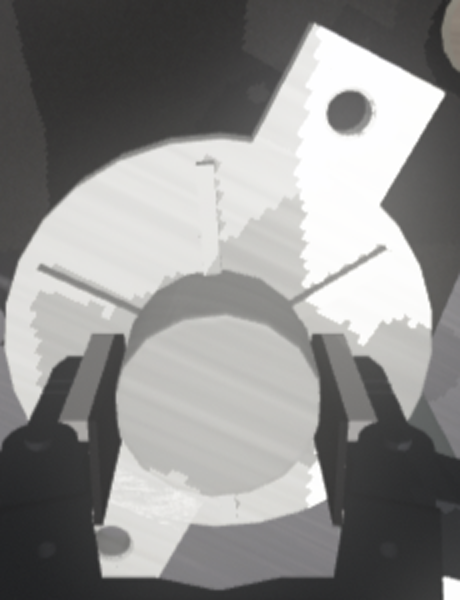

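```bash
python3 -m crank '{"dr":[[0,0,0.05],[0,0,0.15],[0,0,0.27],[0,0,0.4],[0,0,0.55],[0,0,0.67],[0,0,0.71],[0,0,0.71],[0,0,0.71]],"travel":[[0.01,-0.015,0],[0.04,-0.05,0],[0.075,-0.1,0],[0.11,-0.15,0],[0.145,-0.2,0],[0.175,-0.24,0],[0.2,-0.272,0],[0.208,-0.284,0],[0.208,-0.284,0]],"hand":[0.03,0.03,0.03,0.03,0.03,0.03,0.03,0.03,0.03]}'; python3 snap.py w15 wrist; python3 snap.py t15 top; python3 plan.py 0.5097 -0.022 0.12 169.3
```

```text
clock: 18.58
eef_pos: [0.5095, -0.0225, 0.1823]
tool_rot: [0.095, 0.996, -0.001, -0.0]
ft_force: [0.3, 0.7, -4.4]
grip_width: 0.042
clock 18.68 pos [ 0.51   -0.0209  0.1825] yaw 169.3 tilt 0.04 j [-0.04  0.29 -0.06  1.22 -0.    0.15] w 0.0418 F [ 0.2 -0.4 -3.9]
travel [ 0.0001 -0.0011  0.0625] dr [-0.0007 -0.0002  0.0001] rows>= 1.000603204433003
```

View pics/w15.png

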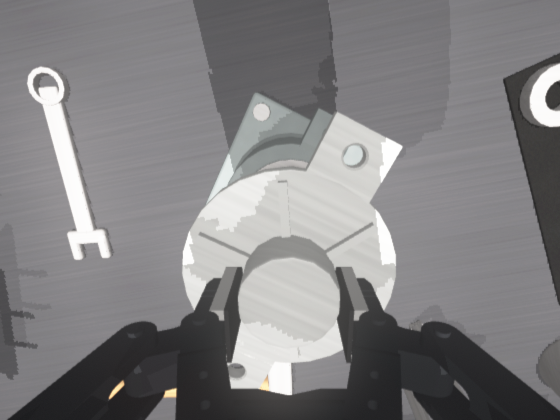

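The ears look lined up. I'll go down to just above the rim.

```bash
python3 -m crank '{"dr":[[0,0,0],[0,0,0],[0,0,0],[0,0,0],[0,0,0],[0,0,0]],"travel":[[0,-0.001,0.03],[0,-0.001,0.06],[0,-0.001,0.08],[0,-0.001,0.084],[0,-0.001,0.084],[0,-0.001,0.084]],"hand":[0.03,0.03,0.03,0.03,0.03,0.03]}'; python3 plan.py 0.5097 -0.022 0.0875 169.3; python3 snap.py w16 wrist; python3 snap.py s16 side;python3 snap.py t16 top;python3 - <<'E'
from h import *
c=pickle.load(open("s16.pkl","rb")); crop(c,220,140,350,260,5,"pics/s16z.png")
c=pickle.load(open("t16.pkl","rb")); crop(c,240,160,350,270,5,"pics/t16z.png")
E
```

```text
clock: 19.42
eef_pos: [0.5111, -0.0222, 0.1]
tool_rot: [0.093, 0.996, -0.001, 0.001]
ft_force: [0.1, 0.1, -3.0]
grip_width: 0.0419
clock 19.43 pos [ 0.5111 -0.0222  0.1   ] yaw 169.3 tilt 0.17 j [-0.04  0.36 -0.19  1.02 -0.    0.14] w 0.0419 F [ 0.1  0.1 -3. ]
travel [ 0.0015 -0.0001  0.0125] dr [-0.0009  0.0028  0.0006] rows>= 0.20193231169828135
```

View pics/w16.png

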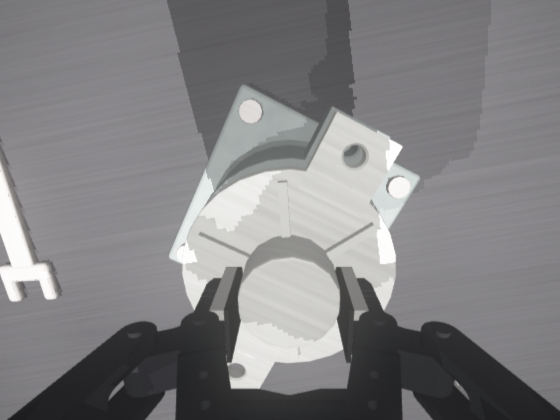

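View pics/s16z.png

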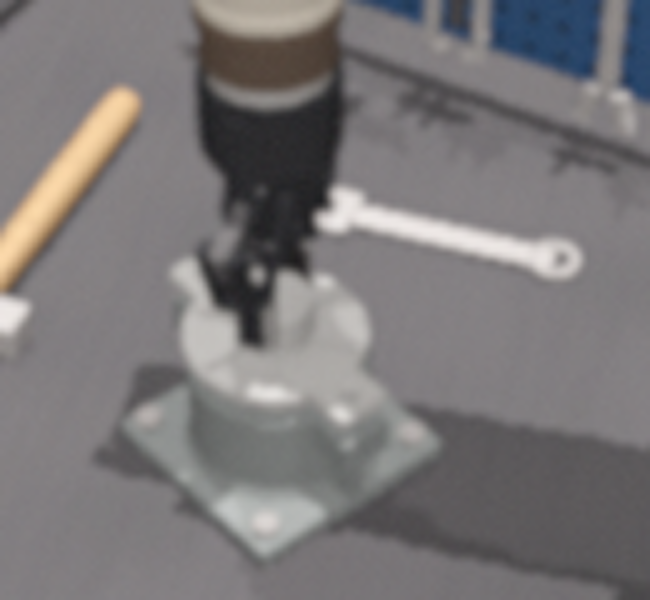

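View pics/t16z.png

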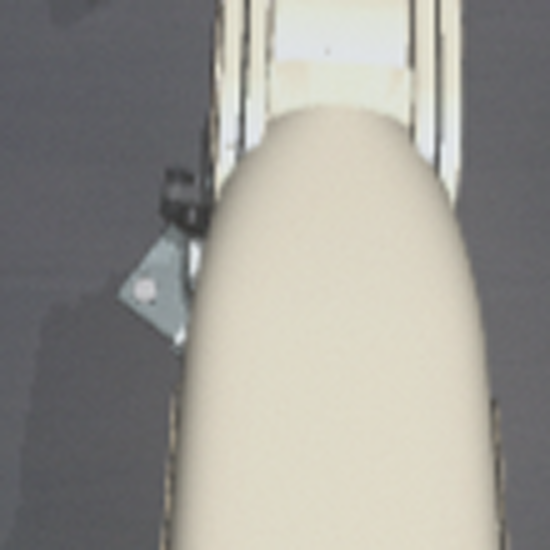

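```bash
python3 -m crank '{"dr":[[0,0,0],[0,0.001,0],[0,0.001,0],[0,0.001,0],[0,0.001,0],[0,0.001,0]],"travel":[[0.0015,0,0.003],[0.0015,0,0.005],[0.0015,0,0.007],[0.0015,0,0.009],[0.0015,0,0.01],[0.0015,0,0.01]],"hand":[0.03,0.03,0.03,0.03,0.03,0.03]}'; python3 plan.py 0.5097 -0.022 0.0875 169.3
```

```text
clock: 20.32
eef_pos: [0.5086, -0.0223, 0.0888]
tool_rot: [0.093, 0.996, -0.001, -0.0]
ft_force: [0.8, -1.3, -4.1]
grip_width: 0.042
clock 20.32 pos [ 0.5086 -0.0223  0.0888] yaw 169.3 tilt 0.08 j [-0.04  0.37 -0.21  0.99 -0.    0.14] w 0.0420 F [ 0.8 -1.3 -4.1]
travel [-0.0011  0.0005  0.0013] dr [-0.0013 -0.0007 -0.0001] rows>= 0.02808323192329483
```

The register is in the bore with no contact force. I'll continue in small steps.

```bash
python3 -m crank '{"dr":[[0,0,0],[0,0,0],[0,0,0]],"travel":[[-0.001,0,0.001],[-0.001,0,0.001],[-0.001,0,0.001]],"hand":[0.03,0.03,0.03]}';  python3 -m crank '{"dr":[[0,0,0],[0,0,0],[0,0,0]],"travel":[[0,0,0.0007],[0,0,0.0007],[0,0,0.0007]],"hand":[0.03,0.03,0.03]}'
```

```text
clock: 20.7
eef_pos: [0.5096, -0.0225, 0.088]
tool_rot: [0.093, 0.996, -0.001, -0.0]
ft_force: [0.9, -0.8, -3.7]
grip_width: 0.0422
clock: 21.08
eef_pos: [0.5097, -0.0225, 0.0875]
tool_rot: [0.093, 0.996, -0.001, -0.0]
ft_force: [-0.8, 0.5, 0.2]
grip_width: 0.042
```

```bash
python3 -m crank '{"dr":[[0,0,0],[0,0,0],[0,0,0]],"travel":[[0,0,0.0005],[0,0,0.0005],[0,0,0.0005]],"hand":[0.03,0.03,0.03]}';  python3 snap.py w17 wrist; python3 snap.py s17 side
python3 - <<'E'
from h import *
c=pickle.load(open("s17.pkl","rb")); crop(c,220,140,350,260,5,"pics/s17z.png")
E
```

```text
clock: 21.45
eef_pos: [0.5097, -0.0225, 0.0875]
tool_rot: [0.093, 0.996, -0.001, 0.0]
ft_force: [-3.4, 0.0, 5.2]
grip_width: 0.0418
```

View pics/s17z.png

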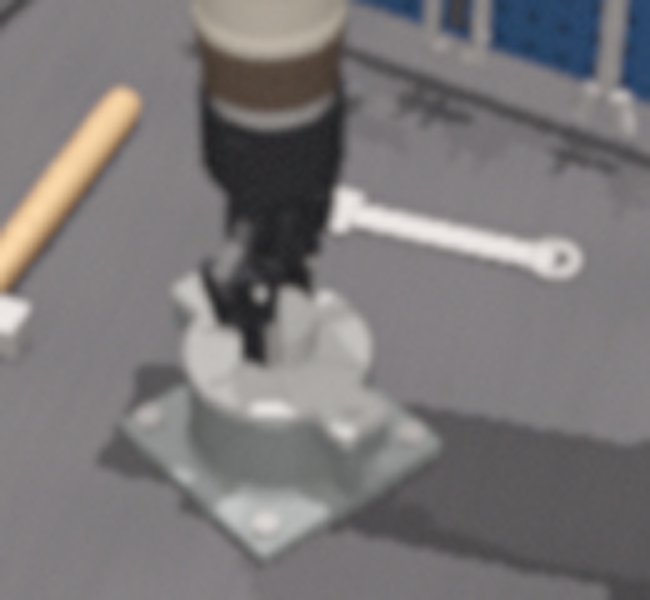

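View pics/w17.png

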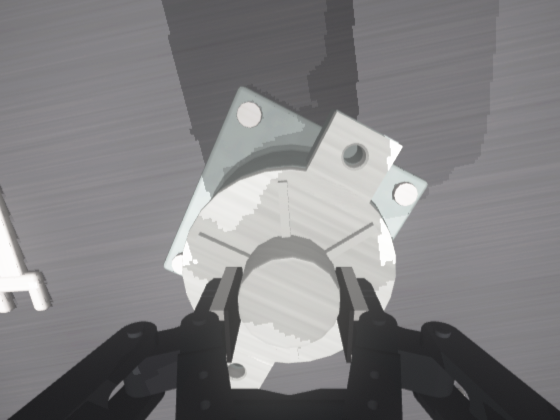

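The cover is seated at z 0.0875 and the force is rising. I'll release and go up.

```bash
python3 -m crank '{"dr":[[0,0,0],[0,0,0],[0,0,0],[0,0,0],[0,0,0],[0,0,0]],"travel":[[0,0,-0.0005],[0,0,-0.0005],[0,0,-0.0005],[0,0,-0.0005],[0,0,-0.0005],[0,0,-0.0005]],"hand":[0.045,0.05,0.06,0.07,0.07,0.07]}'; python3 -m crank '{"dr":[[0,0,0],[0,0,0],[0,0,0],[0,0,0],[0,0,0]],"travel":[[0,0,-0.02],[0,0,-0.06],[0,0,-0.11],[0,0,-0.13],[0,0,-0.13]],"hand":[0.07,0.07,0.07,0.07,0.07]}'; python3 snap.py w18 wrist; python3 plan.py 0.40 0.15 0.30 169
```

```text
clock: 22.3
eef_pos: [0.5096, -0.0225, 0.0872]
tool_rot: [0.093, 0.996, -0.001, -0.0]
ft_force: [-0.2, 0.2, -0.3]
grip_width: 0.07
clock: 22.92
eef_pos: [0.511, -0.0224, 0.2191]
tool_rot: [0.093, 0.996, -0.0, 0.002]
ft_force: [-0.3, -0.3, 0.6]
grip_width: 0.07
clock 22.98 pos [ 0.5099 -0.0223  0.2174] yaw 169.3 tilt 0.08 j [-0.04  0.27  0.    1.31 -0.    0.14] w 0.0699 F [ 0.2  0.5 -1. ]
travel [ 0.14    0.1488 -0.0829] dr [-0.0011  0.0008  0.0052] rows>= 3.5276729397066924
```

View pics/w18.png

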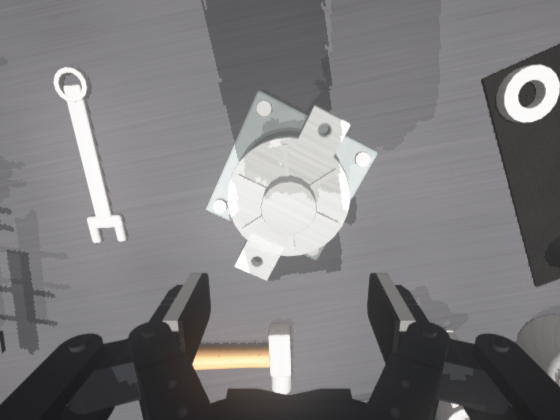

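The cover sits flat on the housing with its ears aligned. I'll back the arm off and check both parts with the fixed cameras.

```bash
python3 -m crank '{"dr":[[0,0,0],[0,0,0],[0,0,0],[0,0,0],[0,0,0],[0,0,0]],"travel":[[0.01,0.01,-0.04],[0.04,0.05,-0.08],[0.08,0.09,-0.083],[0.12,0.13,-0.083],[0.16,0.2,-0.083],[0.16,0.22,-0.083]],"hand":[0.07,0.07,0.07,0.07,0.07,0.07]}'; python3 snap.py t19 top; python3 snap.py s19 side
python3 - <<'E'
from h import *
np.set_printoptions(precision=4,suppress=True)
w=pickle.load(open("w18.pkl","rb"))
a=atz(w,325,129,.08);b=atz(w,257,261,.08);print((a+b)/2,np.degrees(np.arctan2(*(a-b)[1::-1])),np.linalg.norm(a-b))
c=pickle.load(open("s19.pkl","rb")); crop(c,230,80,380,250,4,"pics/s19z.png")
c=pickle.load(open("t19.pkl","rb")); crop(c,250,150,450,260,4,"pics/t19z.png")
E
```

```text
clock: 23.72
eef_pos: [0.3912, 0.2252, 0.2984]
tool_rot: [0.092, 0.996, -0.001, -0.002]
ft_force: [1.0, -0.6, -0.2]
grip_width: 0.0702
[ 0.5095 -0.0216  0.08  ] 142.98022508080524 0.1285085481741708
```

View pics/s19z.png

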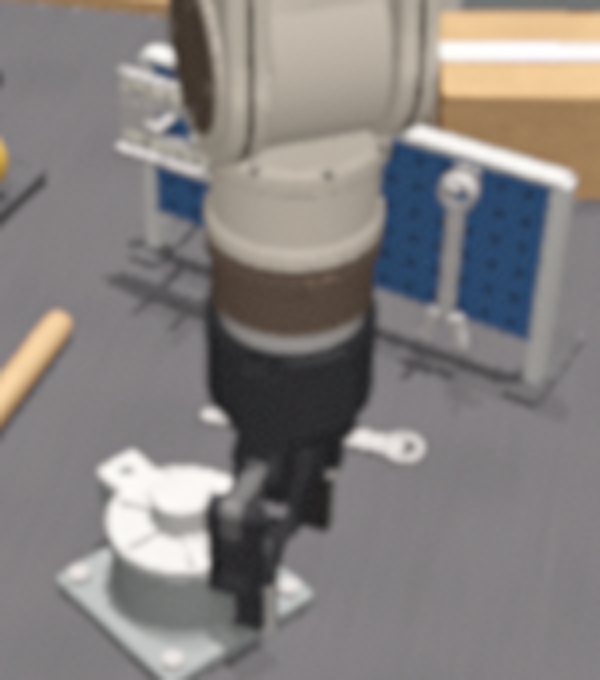

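View pics/t19.png

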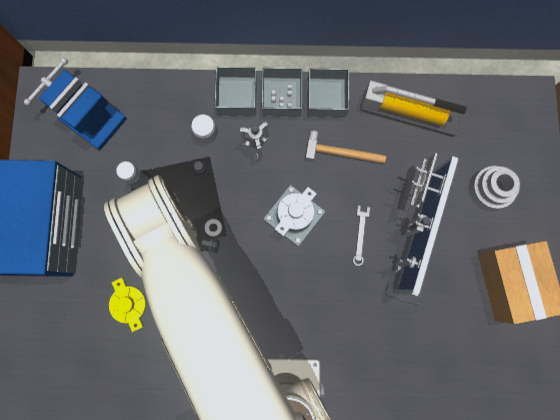

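View pics/t19z.png

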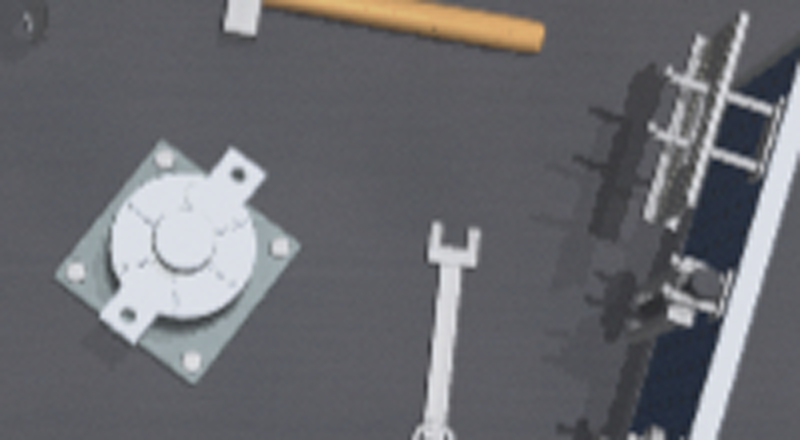

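```bash
python3 -m crank '{"dr":[[0,0,0],[0,0,0]],"travel":[[0,0,0],[0,0,0]],"hand":[0.07,0.07]}'; python3 -c "
from workcell import job
print(job.job_done())"
```

```text
clock: 24.08
eef_pos: [0.3934, 0.2225, 0.2993]
tool_rot: [0.094, 0.996, -0.001, -0.001]
ft_force: [1.1, -0.9, -0.1]
grip_width: 0.0701
the job is handed in; nothing more can be done
None
```

Both parts are in place and the job is handed in at about 24 s of the 66 s; the hand-in gives no verdict.

- **Gauge:** I took it off the rim, turned it about 133° so the scales face outward, and passed its slot over both prongs. I lowered it until the prongs took its weight (force from -5.8 N to about 0). The last top view shows it on both prongs and parallel to the panel, about 43 mm out. Side views during the hanging show the scales outward, but in the final side view the arm partly hides the gauge.
- **Cover:** I held it by the boss and lowered it until the register entered the bore and the rim took the load. In the wrist view after release its centre was within about 1 mm of the housing axis, its ears were within about 0.2° of the housing's, and it looked flat. Its height comes from the tool position at contact (cover origin about 67 mm). I did not measure its level separately.
- **Everything else:** No check failed or disagreed. The bystanders visible in the last top view look unmoved against the first one, but the arm hid the oil bottle and I did not measure the shifts. The only contact forces were the seating ones, about 5 N at most.

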